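# Tip the drip tray and put the check weight on the scale

### The job

The kitchen scale's brass check weight has slipped under the wire rack of the white drip tray. Lift the tray by its blue handle so that the weight slides down into the corner at the tray's narrow end, let the tray back down, then pick up the weight from that corner and set it gently down flat in the middle of the scale's plate. Leave the other things on the worktop where they stand.

Things in the scene. Friction and masses are not known exactly. Their poses are not given: they have to be found in the camera images.
- weight_center (a point): centre of the loose brass check weight: a flat plain disc 60 mm in diameter, 12 mm thick, about 0.27 kg (0.21 to 0.32); z is its axis. It starts flat on the tray's floor under the wire rack (rods 26 mm apart, 22 mm above the floor), where it cannot be taken out.
- catch (a point): where the weight's centre lies when home in the corner at the tray's narrow end; moves with the tray. -y runs along the tray to the handle, z up. The floor is 6 mm below (38 mm above the worktop, tray down). Here the floor is only 44 mm wide, narrower than the weight, without side walls: fingers can pass on both sides down to 5 mm over the worktop, closing along x, 25 mm free for each.
- stand: fixed grey stand of the white tray; origin on the worktop under the hinge axis (level, along x, 30 mm above the worktop, 14 mm below the corner point). The tray runs 257 mm along -y: 150 mm wide under the rack, then it funnels to a 66 mm mouth 46 mm before the corner point. Two walls 16 mm high form the 120 degree corner beyond it.
- handle (a point): middle of the tray's blue handle: round level bar 12 mm thick, 120 mm long along x (100 mm free between brackets), 300 mm from the hinge along -y, 18 mm above hinge height, 48 mm above the worktop, tray down. 35 mm free gap between bar and tray, free space beyond. It moves on an arc about the hinge; the bar may turn between the fingers. Lifting takes about 3 N.
- tray (a joint): tip angle of the tray, rad: 0 = down and level, grows as the handle is lifted, stop at 0.6. Let go, it falls back to 0. The weight begins to slide at 0.17 to 0.28 and slides home within about 2 s at 0.45 (if it hangs on a wall, tip to 0.55); it stays in the corner as the tray is let down again.
- pan (a point): centre of the top face of the kitchen scale's plate: grey, 140 x 150 mm, marked with a thin blue ring 92 mm across, 45 mm above the worktop; the white scale stands fast. z is up. The plate is flat, so fingers setting the weight down must not reach below its underside.
- pitcher: bystander, to be left where it stands: pink milk pitcher, 84 mm across, 100 mm high; origin at the centre of its underside
- dark_pitcher: bystander, to be left where it stands: dark steel milk pitcher, 84 mm across, 110 mm high; origin at the centre of its underside
- cup: bystander, to be left where it stands: white mug, 80 mm across, 75 mm high; origin at the centre of its underside
- jar: bystander, to be left where it stands: amber glass jar, 66 mm across, 90 mm high; origin at the centre of its underside
- spray: bystander, to be left where it stands: white bottle with blue cap, 72 mm across, 170 mm high; origin at the centre of its underside
- tub: bystander, to be left where it stands: closed blue food tub, 120 x 90 x 60 mm; origin at the centre of its underside
Things that resemble listed ones, but are neither listed nor needed, are in the scene too. Of the things shaped like the part that bears weight_center, the brass one is meant.

How it is judged:
By the outcome, as a careful person would: the job done as asked, in the order asked, and still so for the second after the job is handed in, with the robot touching nothing.
It also fails if it takes over 58 s, if anything falls off the work surface, if the arm or the gripper's body presses on something with over 40 N, if the wrist force passes 120 N, or if a joint passes its speed limit or range.

### The arm

A 6-joint arm with a two-finger parallel gripper is mounted at the origin on the work surface. World frame = base frame: x ahead of the robot, y to its left, z up, the work surface at z = 0. Lengths are in mm, angles in degrees, forces in N, time in s.
With the tool pointing down it reaches from about 350 to 850 mm from the base axis. Payload 8.1 kg.
Tool frame: the origin (TCP) lies at the very end of the fingers, on their centre line; the grasp point (between the pads) lies 19 mm behind it; x points along the fingers, y is the direction in which the jaws open and shut, and the axes are right-handed (so a half turn about x gives the same grasp; the last joint's range is limited). The gripper opens to 85 mm and grips with 20 to 120 N. Pads are 22 mm wide; open, the fingers measure 114 mm over their backs; the gripper's body (76 mm by 85 mm) begins 54 mm behind the grasp point. The pads swing forward as they close: fully open they stand 13 mm farther back than shut.
Start: joints at [65.065, 7.471, 85.268, -0, 87.261, -4.893], TCP at [205.605, 563.677, 203.392] pointing down, gripper open.
Joint ranges: [-169.43, 169.43], [-51.17, 129.36], [1.28, 143.12], [-76.62, 256.62], [0, 156.53], [-152.29, 152.29]. Speed limits (degrees/s): [136.94, 136.94, 159.86, 180, 180, 180].

### API

Orientations are given as [roll, pitch, yaw] about the fixed x, y, z axes, in that order (R = Rz(yaw) Ry(pitch) Rx(roll)).
In Python, from bench import sensors, snapshot, r gives the robot as it stands. The module is installed in compiled form; this text tells all that it offers.
- The arm moves only by the tool drive_tool, never from a script. Its argument "moves" is one flat list of numbers, 6 for each row, row after row: the shift along the tool's x, y, z in cm, then the turn, a rotation vector about the tool's x, y, z in degrees. In form: [tx, ty, tz, wx, wy, wz, tx, ty, tz, wx, wy, wz, ...]. A call has 1 to 20 rows; each row shifts and turns the commanded pose from where the row before left it, along the tool's axes as they then stand; what a row does not reach is not made up. A row lasts 1/12 s, in which the tool goes at most 41.7 mm and 7.16 degrees, less where a joint would pass 70% of its speed; a pose out of reach is approached as far as the arm can. A call with a gripper value outside its range is refused whole. "hand" is the finger opening in cm, from 0 to 8.54, set as the call begins (left out, the last holds). The fingers move at their own pace and stop on an object; "grip_force" is the grip in N (left out, the last holds). Time passes only in rows, so rows that do not move let the fingers close. It gives the time, the measured TCP pose, the force and the opening at its end, in the units of the state.
- sensors.sense(): the state, without advancing time (a new reading comes with each control period).
- snapshot(name): name is "scene" or "top"; returns a dict with "image" (420x560x3 uint8, red, green, blue), "z_map" (420x560 float32, mm along the optical axis (not along the pixel's ray), 0 where there is no reading), "camera_matrix" (3x3 intrinsics, pixels), "eye" and "orientation" of the camera in the world. Camera axes: x right, y down, z forward; pixel columns grow to the right and rows downward; lengths in mm; the calibration is good to about 2 mm. A picture is of the moment at which its call begins.
- r.hand_in(): hands the job in, once; it reports no verdict.
The state is a dict: "time": time; "joint_pos": joint angles; "qd": joint speeds; "joint_efforts": joint torques, N m; "tool_pos": TCP position; "tcp_rot": TCP orientation; "ft_force": force on the tool from outside, world axes, zero at the start; "wrist_torque": the same for the moment, N m; "finger_gap": finger opening in mm.
Only numpy, scipy, OpenCV 4.12 (cv2) and the standard library are available. Lean on these libraries where they do the work, as an engineer would, in place of code of your own. Each camera call takes 0.05 s, during which the arm holds its last target.

## Working session

There is one attempt and no reset: what is moved stays moved. The work goes in short steps, Python scripts to look and compute and a tool call to move; the robot and the scene stay as the last step left them, time stands still between calls to the robot, and variables do not carry over. Pictures are saved under pics/ and viewed, and the job is handed in when it is done.

Besides the shell and the picture viewer there is one more tool, called after ">>>" by a JSON object that holds its "method" and its "body". drive_tool: Moves the arm, as the interface text tells. Its arguments: {"type":"object","properties":{"moves":{"type":"array","items":{"type":"number"}},"hand":{"type":"number"},"grip_force":{"type":"number"}},"required":["moves"]}

```bash
mkdir -p pics; ls; python3 - <<'E'
from bench import sensors, snapshot, r
import cv2, numpy as np
s=sensors.sense(); print(s)
for n in("scene","top"):
    d=snapshot(n); cv2.imwrite(f"pics/{n}0.png",d["image"][:,:,::-1]); print(n,d["camera_matrix"],d["eye"],d["orientation"])
    np.savez(f"{n}0.npz",**d)
E
```

```text
pics
{'time': 0.0, 'joint_pos': array([ 6.50648764e+01,  7.51464277e+00,  8.53317352e+01,  1.88319352e-04,
        8.72622021e+01, -4.89276573e+00]), 'qd': array([ 0.04442055,  0.03445277,  0.04329921, -0.08361042,  0.02515112,
        0.02529622]), 'joint_efforts': array([-1.44740614e-03, -5.69427824e+01, -5.00530314e+01, -6.10944480e-04,
        1.56947278e-02,  8.41982637e-05]), 'tool_pos': array([205.3396186 , 563.10474497, 202.32580961]), 'tcp_rot': array([ -94.99201588,   89.89141977, -115.03438288]), 'ft_force': array([ 0.86624485,  0.383025  , -0.42301411]), 'wrist_torque': array([-0.04750635, -0.02996898, -0.01194367]), 'finger_gap': 85.24232479924707}
scene [[409.45536774   0.         277.56405951]
 [  0.         409.45536774 214.17821403]
 [  0.           0.           1.        ]] [1054.67834643 -223.19848542  913.79520819] [-147.5198657    -0.43360465   73.12226788]
top [[490.49423965   0.         276.81602105]
 [  0.         490.49423965 210.26448976]
 [  0.           0.           1.        ]] [ 320.95887744  -49.94575932 1130.61349468] [-1.67087574e+02  5.73554629e-02 -9.54083061e+01]
```

View pics/scene0.png

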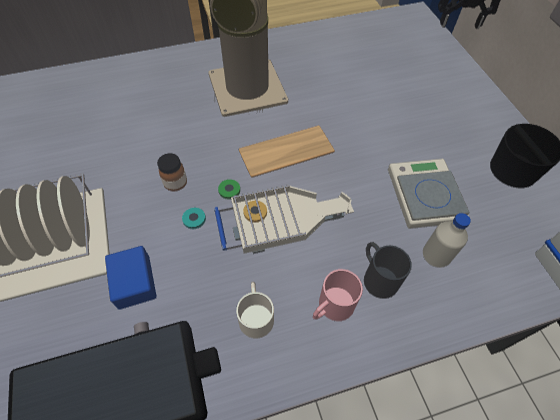

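View pics/top0.png

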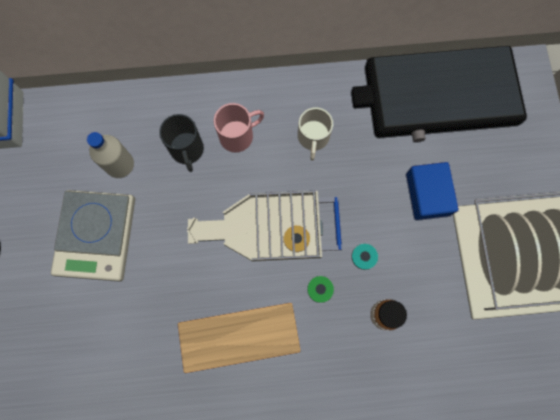

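The scene view shows the tray, with the handle (blue) at ~(222,228), the brass weight at (255,210), the corner at (347,203) and the scale ring at (433,193). In the top view the handle is at (338,223), the corner at (193,231) and the ring at (92,222).

```bash
cat > h.py <<'E'
import numpy as np, cv2
from scipy.spatial.transform import Rotation as Ro
def Rc(d): return Ro.from_euler('xyz',d["orientation"],degrees=True).as_matrix()
def cloud(d):
    K=d["camera_matrix"]; z=d["z_map"]; v,u=np.mgrid[:z.shape[0],:z.shape[1]]
    P=np.stack([(u-K[0,2])/K[0,0]*z,(v-K[1,2])/K[1,1]*z,z],-1)
    return P@Rc(d).T+d["eye"]
def ray(d,u,v,h):
    K=d["camera_matrix"]; w=Rc(d)@np.array([(u-K[0,2])/K[0,0],(v-K[1,2])/K[1,1],1]); e=np.array(d["eye"])
    return e+w*(h-e[2])/w[2]
def proj(d,p):
    K=d["camera_matrix"]; c=Rc(d).T@(np.array(p)-d["eye"]); c=K@c; return c[:2]/c[2]
E
python3 - <<'E'
from h import *
for n in("scene","top"):
    d=dict(np.load(n+"0.npz")); C=cloud(d); hsv=cv2.cvtColor(d["image"],cv2.COLOR_RGB2HSV)
    print(n,"base",proj(d,[0,0,0]),"tcp",proj(d,[205,563,203]), "table z",np.median(C[:,:,2]))
    # handle: blue
    m=((hsv[...,0]>105)&(hsv[...,0]<128)&(hsv[...,1]>150)&(hsv[...,2]>80)).astype(np.uint8)
    k,l,st,c=cv2.connectedComponentsWithStats(m)
    for i in range(1,k):
        if st[i,4]>40:
            p=C[l==i]; print(" blue",st[i],c[i].round(1),"ray48",ray(d,*c[i],48).round(1),"cloud med",np.median(p,0).round(1))
            u,v=c[i]
            r=cv2.minAreaRect(np.argwhere(l==i)[:,::-1].astype(np.float32)); print("   ",r)
    u0,v0,u1,v1={"scene":(330,180,370,225),"top":(170,205,210,255)}[n]
    cv2.imwrite(f"pics/c_{n}.png",cv2.resize(d["image"][v0-10:v1+10,u0-20:u1+20,::-1],None,fx=9,fy=9,interpolation=cv2.INTER_CUBIC)[:600,:800])
    u0,v0,u1,v1={"scene":(385,150,475,230),"top":(45,180,140,285)}[n]
    cv2.imwrite(f"pics/p_{n}.png",cv2.resize(d["image"][v0:v1,u0:u1,::-1],None,fx=5,fy=5,interpolation=cv2.INTER_CUBIC))
E
```

```text
scene base [247.30873593  87.81059813] tcp [453.83475222  39.8633629 ] table z 0.7367811004844498
 blue [215 207  11  41 153] [220.2 227.5] ray48 [ 526.2 -203.    48. ] cloud med [ 530.6 -203.2   53.4]
    ((220.1220245361328, 227.07960510253906), (40.99608612060547, 4.017204284667969), 78.11134338378906)
 blue [453 214  17  13 168] [461.5 219.9] ray48 [676.5 377.7  48. ] cloud med [729.6 293.4 170.4]
    ((461.0, 220.0), (12.0, 16.0), 90.0)
 blue [546 240  14  21  96] [552.9 248.9] ray48 [811.6 545.8  48. ] cloud med [816.9 529.5  66. ]
    ((553.6400146484375, 249.52000427246094), (23.200000762939453, 4.400000095367432), 53.13010025024414)
 blue [ 106  246   45   56 1865] [127.1 273.6] ray48 [ 585.1 -433.7   48. ] cloud med [ 592.2 -430.7   59.8]
    ((126.51658630371094, 273.58953857421875), (49.346195220947266, 41.734859466552734), 79.50852966308594)
top base [268.07867689 481.18842679] tcp [-62.07536923 423.36287796] table z 0.5410404149579335
 blue [  0  79  13  61 200] [  9.  112.6] ray48 [865.1 538.4  48. ] cloud med [855.6 527.9  65.6]
    ((6.237735271453857, 109.0320816040039), (10.033998489379883, 60.421180725097656), 2.4895529747009277)
 blue [ 88 133  15  14 167] [ 94.8 139.3] ray48 [778.2 336.2  48. ] cloud med [726.8 292.7 169.7]
    ((95.0, 139.5), (13.0, 14.0), 90.0)
 blue [ 411  163   46   53 1905] [434. 189.] ray48 [ 583.9 -434.7   48. ] cloud med [ 580.4 -429.8   59.9]
    ((434.13397216796875, 188.8811492919922), (52.39937210083008, 38.147727966308594), 79.3803482055664)
 blue [334 198   7  51 166] [337.1 222.3] ray48 [ 527.5 -204.8   48. ] cloud med [ 525.1 -204.    53.2]
    ((337.191162109375, 222.9852752685547), (50.159515380859375, 3.6047356128692627), 85.60128784179688)
```

View pics/c_top.png

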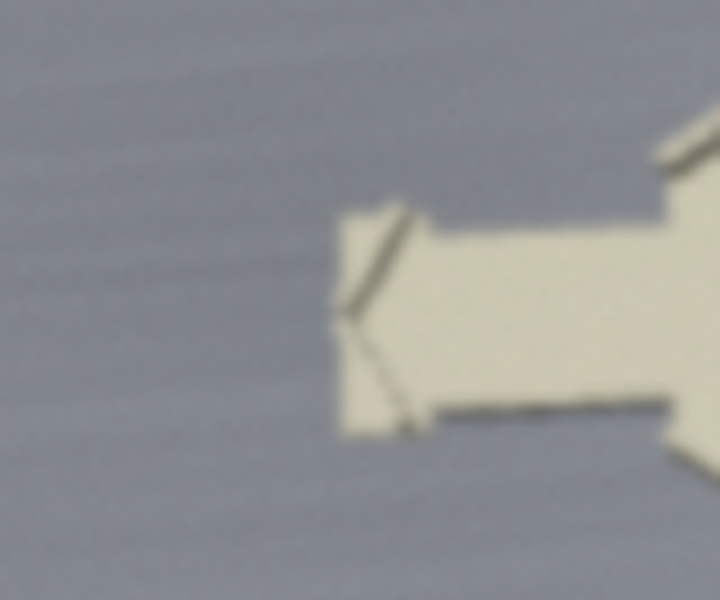

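View pics/p_top.png

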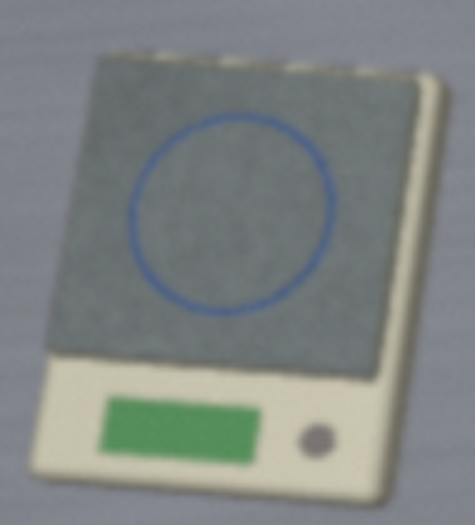

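View pics/c_scene.png

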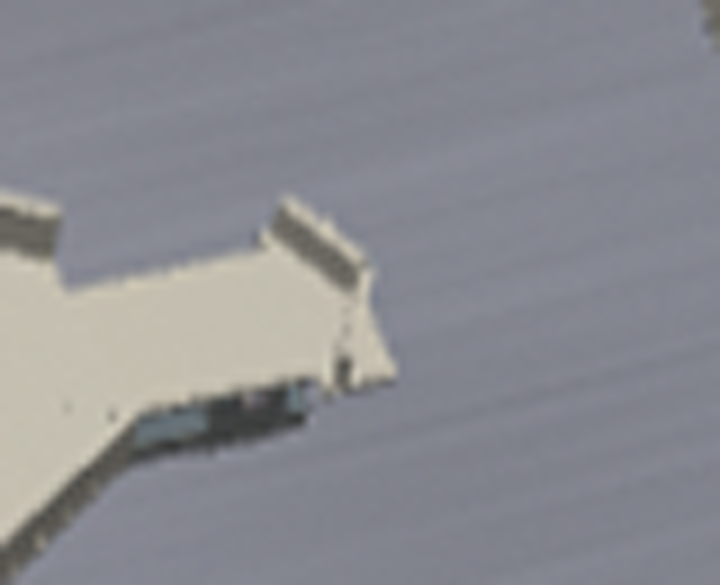

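```bash
python3 - <<'E'
from h import *
for n in("scene","top"):
    d=dict(np.load(n+"0.npz")); C=cloud(d); hsv=cv2.cvtColor(d["image"],cv2.COLOR_RGB2HSV); I=d["image"]
    m=((hsv[...,0]>105)&(hsv[...,0]<128)&(hsv[...,1]>150)&(hsv[...,2]>80)).astype(np.uint8)
    k,l,st,c=cv2.connectedComponentsWithStats(m)
    i=min((i for i in range(1,k) if st[i,4]>40),key=lambda i:np.hypot(*(c[i]-([220,227] if n=="scene" else [337,222]))))
    p=np.array([ray(d,u,v,50)[:2] for v,u in np.argwhere(l==i)]); cc=p.mean(0); U,S,V=np.linalg.svd(p-cc); t=(p-cc)@V[0]
    print(n,"handle",cc,"axis angle",np.degrees(np.arctan2(V[0,1],V[0,0])),np.ptp(t),"mid",cc+V[0]*(t.min()+t.max())/2)
    # ring
    x0,y0,x1,y1={"scene":(400,170,455,222),"top":(62,192,125,250)}[n]
    m=np.zeros(I.shape[:2],np.uint8); H=I.astype(int)
    q=(H[...,2]-H[...,0]>45); m[y0:y1,x0:x1]=q[y0:y1,x0:x1]
    pts=np.argwhere(m)[:,::-1]
    w=np.array([ray(d,u,v,45)[:2] for u,v in pts]).astype(np.float32)
    print(" ring",len(w),cv2.fitEllipse(w),w.mean(0))
    x0,y0,x1,y1={"scene":(385,150,475,230),"top":(45,180,140,285)}[n]
    s=C[y0:y1,x0:x1,2]; print(" plate z",np.median(s[(s>35)&(s<55)]))
    # corner
    for a in [14,20,32,38,44,54]: pass
E
```

```text
scene handle [ 526.86515684 -203.02697415] axis angle -2.554201520318292 117.84284505815089 mid [ 524.22882692 -202.90937068]
 ring 83 ((585.6602172851562, 350.15423583984375), (84.13097381591797, 123.10858917236328), 91.15257263183594) [587.31    347.26978]
 plate z 45.268343603447875
top handle [ 527.35539817 -204.49090616] axis angle 177.2629339411309 114.72745352195656 mid [ 526.34895186 -204.44279079]
 ring 51 ((580.9898681640625, 348.5313415527344), (89.35733795166016, 89.85210418701172), 65.06180572509766) [577.0231  344.21695]
 plate z 44.856091031926326
```

```bash
python3 - <<'E'
from h import *
d=dict(np.load("top0.npz")); s=dict(np.load("scene0.npz"))
R=Ro.from_euler('xyz',[-94.992,89.891,-115.034],degrees=True).as_matrix(); print(R.round(3))
for h in(38,46,54): print(h,"apex top",ray(d,188.9,229.4,h).round(1))
# scene apex inner floor approx: crop origin (310,170)
print("apex scene", [ray(s,310+u/9,170+v/9,h).round(1) for u,v,h in [(350,270,54),(345,300,46)]])
H=np.array([526,-204.]); 
for a in(-2.6,): 
    a=np.radians(a); y=np.array([-np.sin(a),np.cos(a)]); print("hinge",H+300*y,"apex pred",H+334.6*y)
# neck edges at top, crop origin (150,195): floor edges z38
for u in(450,640):
    a=ray(d,150+u/9,195+{450:235,640:227}[u]/9,38); b=ray(d,150+u/9,195+{450:406,640:400}[u]/9,38); print(a.round(1),b.round(1),np.linalg.norm(a-b),((a+b)/2).round(1))
print("ring",ray(d,45+232/5-.4,180+214/5-.4,45))
E
```

```text
[[-0.001  0.343  0.939]
 [-0.002  0.939 -0.343]
 [-1.    -0.002 -0.   ]]
38 apex top [545. 130.  38.]
46 apex top [543.3 128.7  46. ]
54 apex top [541.7 127.4  54. ]
apex scene [array([543.8, 128.6,  54. ]), array([548.2, 126.6,  46. ])]
hinge [539.60889644  95.69117094] apex pred [541.17845583 130.25555265]
[561.7 103.8  38. ] [518.1 106.4  38. ] 43.747994019631 [539.9 105.1  38. ]
[559.3  55.9  38. ] [515.1  58.9  38. ] 44.27671580141354 [537.2  57.4  38. ]
ring [580.49801277 348.17123425  45.        ]
```

```bash
cat > plan.py <<'E'
from h import *
from bench import sensors
def plan(target,ang,n,start=None):
    s=sensors.sense(); 
    R0=Ro.from_euler('xyz',s["tcp_rot"],degrees=True)
    y=R0.as_matrix()[:,1]; a0=np.degrees(np.arctan2(y[1],y[0])); p0=s["tool_pos"]
    da=(ang-a0+180)%360-180; d=(np.array(target)-p0)/n
    print("t",s["time"],"p",p0.round(1),"ang",a0.round(2),"da",da.round(2),"q",s["joint_pos"].round(1),"x-axis",R0.as_matrix()[:,0].round(4),"F",s["ft_force"].round(1),"gap",round(s["finger_gap"],1))
    out=[]; 
    for i in range(n):
        a=np.radians(a0+da*i/n)
        Y=np.array([np.cos(a),np.sin(a),0]); X=np.array([0,0,-1.]); Z=np.cross(X,Y)
        out.append([round(float(d@v)/10,2) for v in(X,Y,Z)]+[round(-da/n,2),0,0])
    print(str(out).replace("], [",", ").replace("[[","[").replace("]]","]"))
E
python3 -c "
from plan import *
plan([526,-204,130],87.4,22)"
```

```text
t 0.1 p [205.4 563.2 202.4] ang 69.96 da 17.44 q [65.1  7.5 85.3  0.  87.3 -4.9] x-axis [-7.0e-04 -1.5e-03 -1.0e+00] F [-0.5  0.4  0.8] gap 85.1
[0.33, -2.78, 2.56, np.float64(-0.79), 0, 0, 0.33, -2.81, 2.53, np.float64(-0.79), 0, 0, 0.33, -2.85, 2.49, np.float64(-0.79), 0, 0, 0.33, -2.88, 2.45, np.float64(-0.79), 0, 0, 0.33, -2.91, 2.41, np.float64(-0.79), 0, 0, 0.33, -2.95, 2.37, np.float64(-0.79), 0, 0, 0.33, -2.98, 2.33, np.float64(-0.79), 0, 0, 0.33, -3.01, 2.28, np.float64(-0.79), 0, 0, 0.33, -3.04, 2.24, np.float64(-0.79), 0, 0, 0.33, -3.07, 2.2, np.float64(-0.79), 0, 0, 0.33, -3.1, 2.16, np.float64(-0.79), 0, 0, 0.33, -3.13, 2.11, np.float64(-0.79), 0, 0, 0.33, -3.16, 2.07, np.float64(-0.79), 0, 0, 0.33, -3.19, 2.03, np.float64(-0.79), 0, 0, 0.33, -3.22, 1.98, np.float64(-0.79), 0, 0, 0.33, -3.25, 1.94, np.float64(-0.79), 0, 0, 0.33, -3.27, 1.89, np.float64(-0.79), 0, 0, 0.33, -3.3, 1.85, np.float64(-0.79), 0, 0, 0.33, -3.32, 1.8, np.float64(-0.79), 0, 0, 0.33, -3.35, 1.75, np.float64(-0.79), 0, 0, 0.33, -3.37, 1.71, np.float64(-0.79), 0, 0, 0.33, -3.39, 1.66, np.float64(-0.79), 0, 0]
```

>>> {"method": "drive_tool", "body": {"moves": [0.3,-2.8,2.5,-0.9,0,0,0.3,-2.8,2.5,-0.9,0,0,0.3,-2.8,2.5,-0.9,0,0,0.3,-2.9,2.4,-0.9,0,0,0.3,-2.9,2.4,-0.9,0,0,0.3,-2.9,2.4,-0.9,0,0,0.3,-3.0,2.3,-0.9,0,0,0.3,-3.0,2.3,-0.9,0,0,0.3,-3.0,2.2,-0.9,0,0,0.3,-3.1,2.2,-0.9,0,0,0.3,-3.1,2.1,-0.9,0,0,0.3,-3.1,2.1,-0.9,0,0,0.3,-3.2,2.1,-0.9,0,0,0.3,-3.2,2.0,-0.9,0,0,0.3,-3.2,2.0,-0.9,0,0,0.3,-3.2,1.9,-0.9,0,0,0.3,-3.3,1.9,-0.9,0,0,0.3,-3.3,1.8,-0.9,0,0,0.3,-3.3,1.8,-0.9,0,0,0.3,-3.3,1.7,-0.3,0,0], "hand": 4.0, "grip_force": 30}}

```text
time: 1.77
tool_pos: [506.7, -128.0, 142.8]
tcp_rot: [156.1, 90.0, 153.5]
ft_force: [0.7, 0.7, 0.6]
finger_gap: 39.8
```

```bash
python3 -c "
from plan import *
plan([526,-204,110],87.4,4)"
```

```text
t 1.7667 p [ 506.7 -128.   142.8] ang 87.39 da 0.01 q [ -19.8   -2.4  101.8    0.    80.6 -107.2] x-axis [-5.e-04  2.e-04 -1.e+00] F [0.7 0.7 0.6] gap 39.8
[0.82, -1.88, 0.57, np.float64(-0.0), 0, 0, 0.82, -1.88, 0.57, np.float64(-0.0), 0, 0, 0.82, -1.88, 0.57, np.float64(-0.0), 0, 0, 0.82, -1.88, 0.57, np.float64(-0.0), 0, 0]
```

>>> {"method": "drive_tool", "body": {"moves": [0.8,-1.5,0.6,0,0,0,0.8,-1.5,0.6,0,0,0,0.8,-1.0,0.3,0,0,0,0,0,0,0,0,0,0,0,0,0,0,0]}}

```text
time: 2.18
tool_pos: [518.8, -166.3, 118.4]
tcp_rot: [153.5, 89.9, 150.8]
ft_force: [-0.8, 0.5, 0.5]
finger_gap: 40.3
```

```bash
python3 - <<'E'
from plan import *
from bench import snapshot
plan([526,-204,32],87.4,5)
d=snapshot("scene"); cv2.imwrite("pics/s1.png",cv2.resize(d["image"][150:270,150:380,::-1],None,fx=3.4,fy=3.4))
E
```

```text
t 2.1833 p [ 518.8 -166.3  118.4] ang 87.32 da 0.08 q [ -23.2    2.3   99.7    0.    78.1 -110.5] x-axis [-0.0021  0.0012 -1.    ] F [-0.8  0.5  0.5] gap 40.3
[1.73, -0.75, 0.18, np.float64(-0.02), 0, 0, 1.73, -0.75, 0.18, np.float64(-0.02), 0, 0, 1.73, -0.75, 0.18, np.float64(-0.02), 0, 0, 1.73, -0.75, 0.18, np.float64(-0.02), 0, 0, 1.73, -0.75, 0.18, np.float64(-0.02), 0, 0]
```

View pics/s1.png

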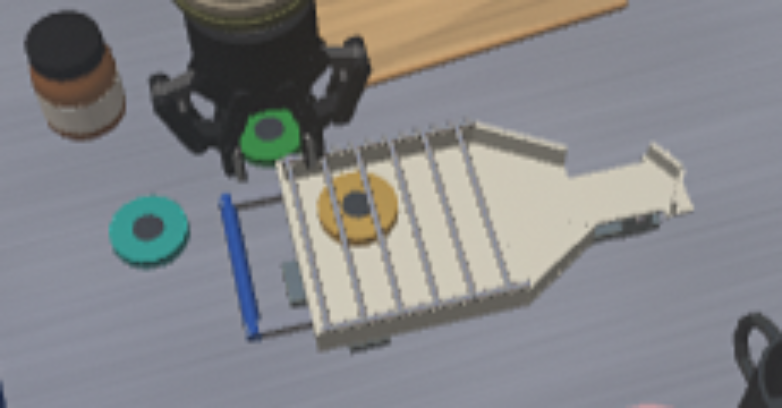

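>>> {"method": "drive_tool", "body": {"moves": [0.4,-1.3,0.3,0,0,0,0.4,-1.3,0.3,0,0,0,0.4,-1.2,0.3,0,0,0,0,0,0,0,0,0,0,0,0,0,0,0]}}

```text
time: 2.65
tool_pos: [526.7, -205.8, 107.0]
tcp_rot: [150.4, 90.0, 147.7]
ft_force: [-1.0, 0.4, 0.3]
finger_gap: 39.7
```

```bash
python3 - <<'E'
from plan import *
from bench import snapshot
plan([526,-204,31],87.4,5)
for n in("scene","top"):
    d=snapshot(n); print(proj(d,[518.8,-166.3,118.4]),proj(d,sensors.sense()["tool_pos"]))
    x,y=(150,150) if n=="scene" else (220,150)
    cv2.imwrite(f"pics/{n}2.png",cv2.resize(d["image"][y:y+120,x:x+160,::-1],None,fx=4,fy=4))
E
```

```text
t 2.65 p [ 526.7 -205.8  107. ] ang 87.28 da 0.12 q [ -26.5    6.    97.1    0.    76.9 -113.8] x-axis [-7.e-04  4.e-04 -1.e+00] F [-1.   0.4  0.3] gap 39.7
[1.52, 0.03, -0.02, np.float64(-0.02), 0, 0, 1.52, 0.03, -0.02, np.float64(-0.02), 0, 0, 1.52, 0.03, -0.02, np.float64(-0.02), 0, 0, 1.52, 0.03, -0.02, np.float64(-0.02), 0, 0, 1.52, 0.03, -0.02, np.float64(-0.02), 0, 0]
[231.60215082 205.68115806] [216.48604639 215.06622625]
[323.44563746 221.42289361] [340.58682344 217.11775701]
```

View pics/scene2.png

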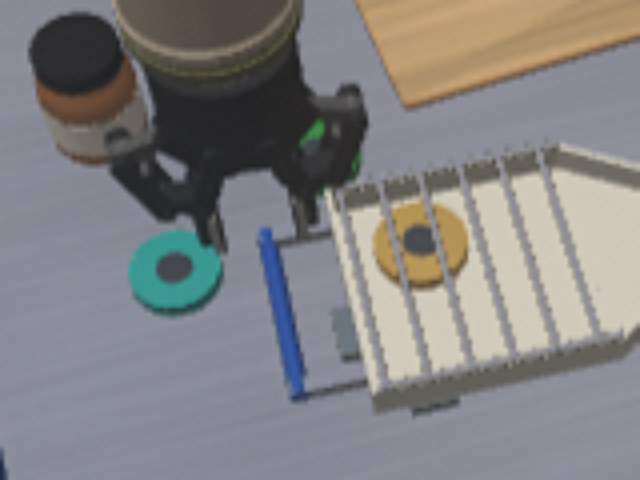

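View pics/top2.png

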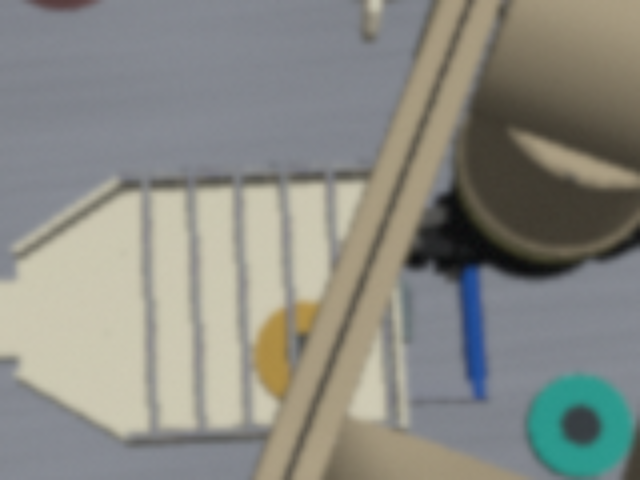

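>>> {"method": "drive_tool", "body": {"moves": [2.0,0.1,0,0,0,0,2.0,0,0,0,0,0,2.0,0,0,0,0,0,1.7,0,0,0,0,0,0,0,0,0,0,0,0,0,0,0,0,0,0,0,0,0,0,0]}}

```text
time: 3.33
tool_pos: [527.7, -204.2, 31.7]
tcp_rot: [-22.3, 89.9, -24.9]
ft_force: [1.0, -0.6, 0.9]
finger_gap: 40.0
```

```bash
python3 - <<'E'
from plan import *
from bench import snapshot
plan([526,-204,30],87.4,1)
for n in("scene",):
    d=snapshot(n)
    x,y=(150,150) if n=="scene" else (220,150)
    cv2.imwrite(f"pics/{n}3.png",cv2.resize(d["image"][y:y+120,x:x+160,::-1],None,fx=4,fy=4))
E
```

```text
t 3.3333 p [ 527.7 -204.2   31.7] ang 87.37 da 0.03 q [ -26.3   10.7  100.3    0.    68.9 -113.7] x-axis [ 1.2e-03 -6.0e-04 -1.0e+00] F [ 1.  -0.6  0.9] gap 40.0
[0.17, 0.01, -0.17, np.float64(-0.03), 0, 0]
```

View pics/scene3.png

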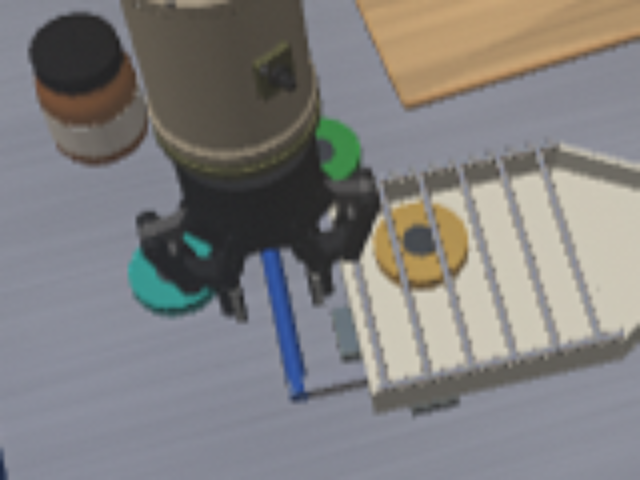

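The open fingers straddle the blue bar, with tips at crop (235,310) and (320,290). Closing now.

>>> {"method": "drive_tool", "body": {"moves": [0.1,0,0,0,0,0,0,0,0,0,0,0,0,0,0,0,0,0,0,0,0,0,0,0,0,0,0,0,0,0], "hand": 0.4, "grip_force": 30}}

```text
time: 3.8
tool_pos: [527.1, -204.1, 29.7]
tcp_rot: [-22.5, 90.0, -25.1]
ft_force: [0.2, -0.1, -0.4]
finger_gap: 3.8
```

```bash
python3 - <<'E'
from plan import *
plan([526,-204,30],87.4,1)
# arc
import math
r=math.hypot(300,18); p0=math.atan2(18,300)
pv=None; 
N=16
for i in range(N+1):
    t=0.5*i/N; y=-r*math.cos(p0+t); z=r*math.sin(p0+t)
    if pv: print(round(t,3),"up",round((z-pv[1])/10,2),"y",round((y-pv[0])/10,2))
    pv=(y,z)
E
```

```text
t 3.8 p [ 527.1 -204.1   29.7] ang 87.36 da 0.04 q [ -26.4   10.9  100.4    0.    68.7 -113.7] x-axis [ 3.e-04 -2.e-04 -1.e+00] F [ 0.2 -0.1 -0.4] gap 3.8
[-0.03, 0.01, -0.11, np.float64(-0.04), 0, 0]
0.031 up 0.94 y 0.07
0.062 up 0.93 y 0.1
0.094 up 0.93 y 0.13
0.125 up 0.93 y 0.16
0.156 up 0.92 y 0.19
0.188 up 0.91 y 0.22
0.219 up 0.91 y 0.24
0.25 up 0.9 y 0.27
0.281 up 0.89 y 0.3
0.312 up 0.88 y 0.33
0.344 up 0.87 y 0.36
0.375 up 0.86 y 0.38
0.406 up 0.85 y 0.41
0.438 up 0.83 y 0.44
0.469 up 0.82 y 0.46
0.5 up 0.8 y 0.49
```

The gap is 3.8 mm, so the bar isn't between the pads. Checking.

```bash
python3 - <<'E'
from plan import *
from bench import snapshot
for n in("scene","top"):
    d=snapshot(n); np.savez(n+"4.npz",**d); print(proj(d,[527,-204,48]),proj(d,[527,-204,30]))
    x,y=(170,170) if n=="scene" else (270,160)
    cv2.imwrite(f"pics/{n}4.png",cv2.resize(d["image"][y:y+90,x:x+110,::-1],None,fx=6,fy=6,interpolation=cv2.INTER_CUBIC))
E
```

```text
[219.88604568 227.93128614] [220.69090131 231.61093486]
[336.79902961 222.6147719 ] [335.86872508 224.18041577]
```

View pics/scene4.png

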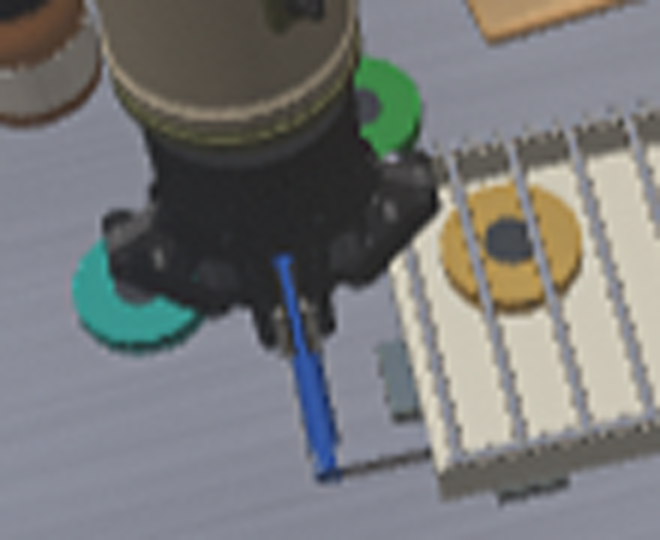

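View pics/top4.png

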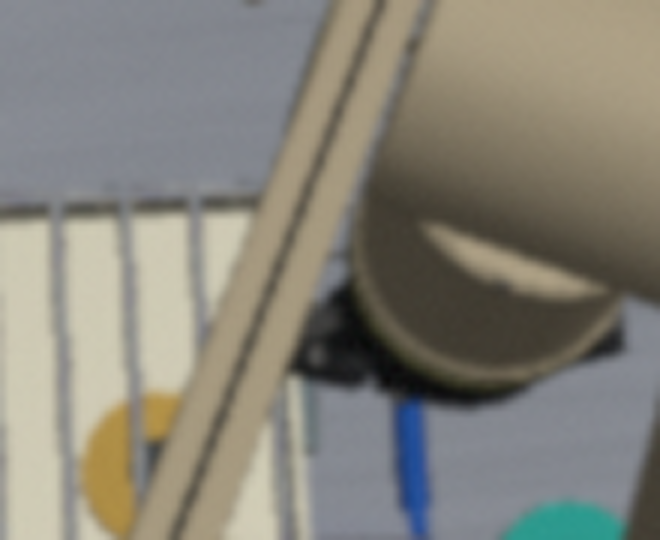

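```bash
python3 - <<'E'
from h import *
d=dict(np.load("scene4.npz")); C=cloud(d); I=d["image"]
for v in range(212,236):
    print(v,[f"{C[v,u,0]:.0f},{C[v,u,1]:.0f},{C[v,u,2]:.0f}{'B' if int(I[v,u,2])-int(I[v,u,0])>60 else ''}" for u in range(213,226)])
E
```

```text
212 ['545,-212,150', '538,-210,139', '538,-207,138', '538,-205,137', '537,-203,135', '537,-201,133', '542,-199,140', '545,-197,144', '544,-195,141', '544,-192,140', '545,-190,142', '545,-188,140', '528,-185,113']
213 ['545,-212,146', '536,-210,132', '537,-208,133', '484,-204,51B', '488,-202,56B', '487,-199,54', '540,-199,133', '543,-197,137', '544,-195,137', '544,-193,136', '545,-191,137', '545,-189,136', '529,-185,111']
214 ['543,-213,140', '541,-211,135', '520,-208,102', '489,-205,54B', '487,-202,50B', '517,-201,96', '539,-200,127', '544,-198,135', '543,-195,132', '542,-193,129', '542,-191,129', '544,-189,131', '532,-186,111']
215 ['543,-213,135', '542,-211,133', '525,-209,106', '520,-206,97', '493,-203,55B', '520,-202,96', '535,-200,118', '545,-198,131', '545,-196,131', '544,-194,128', '544,-192,128', '545,-189,128', '535,-186,111']
216 ['543,-214,132', '544,-212,133', '526,-209,104', '521,-207,96', '492,-203,49B', '521,-202,93', '529,-200,105', '545,-199,129', '543,-196,124', '543,-194,123', '543,-192,122', '538,-189,113', '535,-187,107']
217 ['543,-214,127', '543,-212,127', '542
[... 3109 characters left out ...]
9,53B', '541,-206,53B', '542,-204,53B', '544,-202,56B', '542,-199,51B', '512,-195,-2', '514,-193,2']
233 ['507,-223,-1', '509,-221,2', '507,-218,-3', '511,-216,1', '509,-213,-2', '511,-211,-0', '541,-209,49', '544,-207,53B', '545,-205,54B', '547,-202,55B', '546,-200,53B', '516,-196,1', '515,-194,-1']
234 ['510,-224,-1', '512,-221,2', '510,-219,-3', '513,-216,0', '513,-214,0', '515,-212,2', '545,-210,52', '547,-208,53B', '550,-205,57B', '549,-203,55B', '548,-201,52B', '518,-197,-1', '519,-194,-1']
235 ['516,-224,4', '516,-222,3', '514,-219,-1', '516,-217,0', '516,-215,0', '516,-212,-1', '517,-210,-2', '548,-208,51B', '550,-206,53B', '552,-204,54B', '552,-201,54B', '551,-199,50', '522,-195,1']
```

The depth map shows the closed fingertips ending at z≈61, just above the bar (top at 54), though the reported TCP z is 29.7. The real fingertips look to be about 30 mm higher than reported. I'll open, go down part way, and measure again.

>>> {"method": "drive_tool", "body": {"moves": [0,0,0,0,0,0,0,0,0,0,0,0,0,0,0,0,0,0,0,0,0,0,0,0,0.6,0,0,0,0,0,0.6,0,0,0,0,0,0.6,0,0,0,0,0,0,0,0,0,0,0,0,0,0,0,0,0], "hand": 4.0}}

```text
time: 4.65
tool_pos: [526.2, -203.7, 10.3]
tcp_rot: [156.7, 89.9, 154.1]
ft_force: [-0.4, 0.7, -0.3]
finger_gap: 40.2
```

```bash
cat > look.py <<'E'
import sys
from plan import *
from bench import snapshot
n,x,y,w,hh,f,name=sys.argv[1],*map(int,sys.argv[2:7]),sys.argv[7]
d=snapshot(n); np.savez(name+".npz",**d)
s=sensors.sense(); print(s["time"],s["tool_pos"].round(1),s["ft_force"].round(1),round(s["finger_gap"],1))
cv2.imwrite(f"pics/{name}.png",cv2.resize(d["image"][y:y+hh,x:x+w,::-1],None,fx=f,fy=f,interpolation=cv2.INTER_CUBIC))
E
python3 look.py scene 170 170 110 90 6 s5; python3 - <<'E'
from h import *
d=dict(np.load("s5.npz")); C=cloud(d)
m=(C[...,0]>505)&(C[...,0]<560)&(C[...,1]>-260)&(C[...,1]<-165)&(C[...,2]>8)&(C[...,2]<110); I=d["image"].astype(int)
m&=(I.max(-1)-I.min(-1)<40)
for u in range(200,236):
    v=np.where(m[:,u])[0]
    if len(v): print(u,v.max(),C[v.max(),u].round(0))
E
```

```text
4.7 [ 526.6 -203.9   10.9] [ 0.   0.1 -0.2] 39.7
200 227 [ 537. -249.   90.]
201 227 [ 535. -247.   86.]
202 226 [ 533. -244.   86.]
203 226 [ 532. -242.   83.]
204 226 [ 529. -240.   77.]
205 227 [ 536. -238.   83.]
206 230 [ 529. -238.   58.]
207 232 [ 530. -237.   50.]
208 232 [ 530. -234.   49.]
209 232 [ 533. -232.   51.]
210 234 [ 535. -231.   45.]
211 234 [ 537. -228.   47.]
212 234 [ 536. -226.   44.]
217 224 [ 514. -208.   48.]
221 220 [ 506. -196.   48.]
222 225 [ 521. -197.   50.]
223 230 [ 535. -198.   48.]
224 235 [ 550. -199.   49.]
225 219 [ 544. -189.  110.]
226 219 [ 544. -187.  108.]
227 222 [ 519. -184.   53.]
228 226 [ 537. -184.   64.]
229 230 [ 539. -184.   48.]
230 230 [ 536. -181.   42.]
231 230 [ 538. -179.   44.]
232 227 [ 534. -175.   49.]
233 231 [ 522. -173.    9.]
234 235 [ 533. -173.    8.]
235 239 [ 546. -174.    9.]
```

View pics/s5.png

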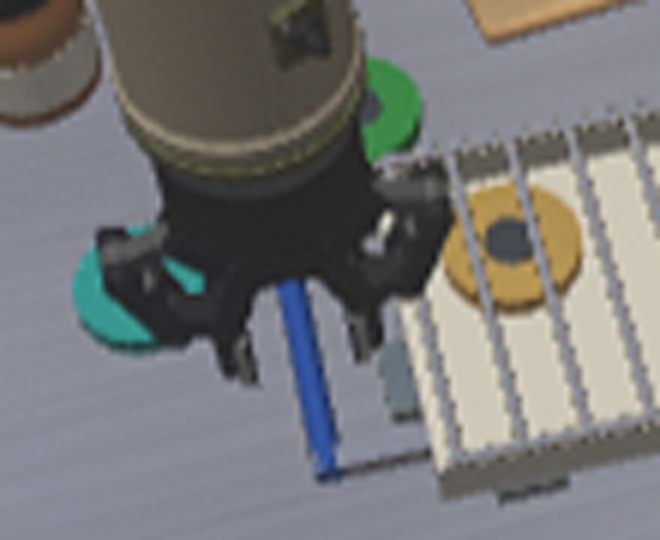

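```bash
python3 - <<'E'
from h import *
d=dict(np.load("s5.npz")); C=cloud(d); I=d["image"].astype(int)
m=(I.max(-1)<75)
for v in range(196,224,2):
    print(v,[tuple(C[v,u].round(0).astype(int)) for u in range(232,247,2) if m[v,u]])
E
```

```text
196 []
198 [(np.int64(457), np.int64(-156), np.int64(59)), (np.int64(459), np.int64(-141), np.int64(57)), (np.int64(519), np.int64(-145), np.int64(142)), (np.int64(522), np.int64(-140), np.int64(143))]
200 [(np.int64(524), np.int64(-164), np.int64(148))]
202 [(np.int64(533), np.int64(-166), np.int64(154)), (np.int64(527), np.int64(-160), np.int64(142))]
204 [(np.int64(538), np.int64(-167), np.int64(152)), (np.int64(531), np.int64(-162), np.int64(141)), (np.int64(531), np.int64(-157), np.int64(140)), (np.int64(532), np.int64(-153), np.int64(138)), (np.int64(533), np.int64(-148), np.int64(138)), (np.int64(537), np.int64(-144), np.int64(142)), (np.int64(537), np.int64(-140), np.int64(141))]
206 [(np.int64(539), np.int64(-168), np.int64(147)), (np.int64(532), np.int64(-158), np.int64(133)), (np.int64(539), np.int64(-150), np.int64(139)), (np.int64(541), np.int64(-146), np.int64(141)), (np.int64(541), np.int64(-141), np.int64(138))]
208 [(np.int64(480), np.int64(-162), np.int64(50)), (np.int64(533), np.int64(-159), np.int64(125)), (np.int64(540), np.int64(-150), np.int64(133)), (np.int64(
[... 654 characters left out ...]
), np.int64(93)), (np.int64(530), np.int64(-160), np.int64(97)), (np.int64(539), np.int64(-157), np.int64(108)), (np.int64(539), np.int64(-152), np.int64(106))]
216 [(np.int64(530), np.int64(-170), np.int64(91)), (np.int64(533), np.int64(-166), np.int64(95)), (np.int64(537), np.int64(-162), np.int64(100)), (np.int64(540), np.int64(-157), np.int64(101)), (np.int64(542), np.int64(-153), np.int64(102))]
218 [(np.int64(532), np.int64(-171), np.int64(87)), (np.int64(534), np.int64(-167), np.int64(88)), (np.int64(540), np.int64(-163), np.int64(95)), (np.int64(541), np.int64(-158), np.int64(94))]
220 [(np.int64(541), np.int64(-173), np.int64(92))]
222 [(np.int64(540), np.int64(-174), np.int64(82))]
```

>>> {"method": "drive_tool", "body": {"moves": [0.6,0,0,0,0,0,0.6,0,0,0,0,0,0,0,0,0,0,0]}}

```text
time: 4.95
tool_pos: [526.1, -203.6, -2.1]
tcp_rot: [155.6, 89.9, 152.9]
ft_force: [-0.5, -0.5, -0.9]
finger_gap: 39.8
```

>>> {"method": "drive_tool", "body": {"moves": [0,0,0,0,0,0,0,0,0,0,0,0,0,0,0,0,0,0,0,0,0,0,0,0], "hand": 0.4, "grip_force": 30}}

```text
time: 5.28
tool_pos: [527.1, -203.1, -0.5]
tcp_rot: [95.7, 89.9, 93.1]
ft_force: [-0.2, 5.2, 0.6]
finger_gap: 10.6
```

>>> {"method": "drive_tool", "body": {"moves": [-0.9,0.1,0,0,0,0,-0.9,0.1,0,0,0,0,-0.9,0.1,0,0,0,0]}}

```text
time: 5.53
tool_pos: [527.1, -200.3, 26.6]
tcp_rot: [104.0, 89.9, 101.4]
ft_force: [4.2, 5.9, -6.3]
finger_gap: 11.1
```

```bash
python3 look.py scene 170 150 190 110 4 s6
```

```text
5.5833 [ 527.1 -200.    28.3] [-0.7  5.2 -4.3] 11.0
```

View pics/s6.png

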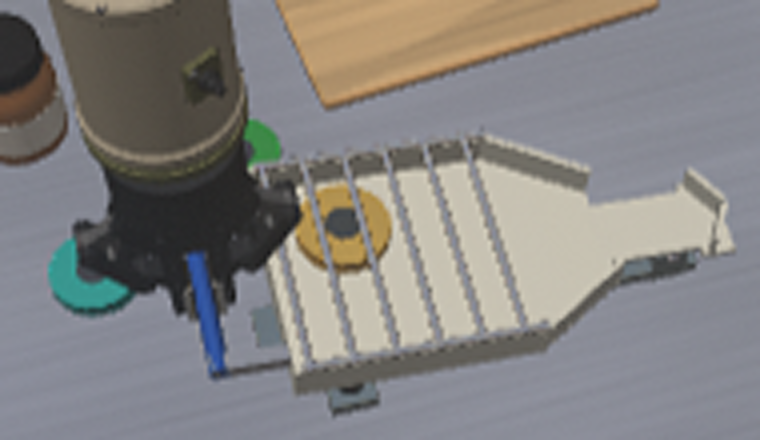

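The tray lifts with the bar held at crop (205,300), and the wrist reads about 4–6 N. Continuing along the arc.

>>> {"method": "drive_tool", "body": {"moves": [-0.9,0.15,0,0,0,0,-0.9,0.2,0,0,0,0,-0.9,0.2,0,0,0,0,-0.9,0.25,0,0,0,0,-0.9,0.25,0,0,0,0,-0.9,0.3,0,0,0,0,-0.9,0.35,0,0,0,0,-0.85,0.35,0,0,0,0,-0.85,0.4,0,0,0,0,-0.85,0.4,0,0,0,0,-0.8,0.45,0,0,0,0,-0.8,0.45,0,0,0,0,0,0,0,0,0,0,0,0,0,0,0,0,0,0,0,0,0,0,0,0,0,0,0,0,0,0,0,0,0,0,0,0,0,0,0,0,0,0,0,0,0,0]}}

```text
time: 7.17
tool_pos: [528.9, -164.7, 132.0]
tcp_rot: [-76.3, 89.9, -78.9]
ft_force: [-1.6, -4.7, -0.1]
finger_gap: 10.7
```

```bash
python3 look.py scene 170 120 200 130 4 s7
```

```text
7.2167 [ 528.8 -164.7  132. ] [-1.4 -5.2 -0.1] 10.5
```

View pics/s7.png

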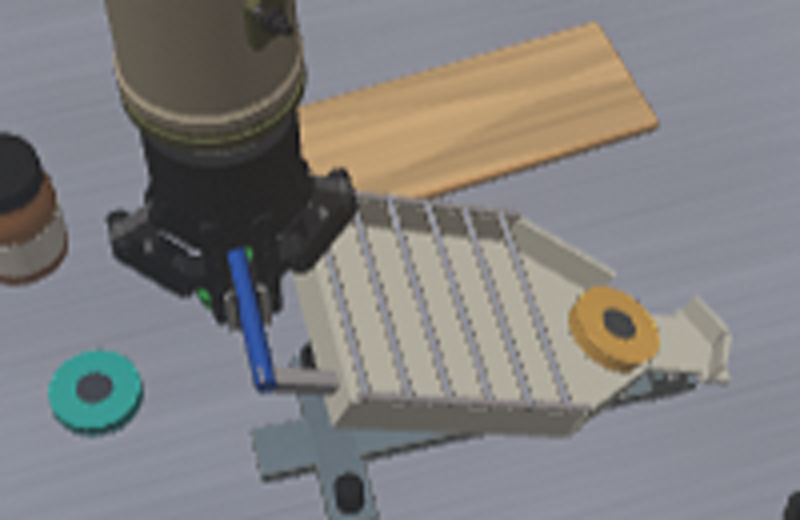

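The tilt is about 0.465 rad, and the weight is sliding through the mouth at crop (615,325). I'll wait.

>>> {"method": "drive_tool", "body": {"moves": [-0.4,0.2,0,0,0,0,0,0,0,0,0,0,0,0,0,0,0,0,0,0,0,0,0,0,0,0,0,0,0,0,0,0,0,0,0,0,0,0,0,0,0,0,0,0,0,0,0,0,0,0,0,0,0,0,0,0,0,0,0,0,0,0,0,0,0,0,0,0,0,0,0,0]}}

```text
time: 8.22
tool_pos: [528.9, -162.6, 135.6]
tcp_rot: [-77.0, 89.9, -79.7]
ft_force: [-1.6, -5.1, 0.7]
finger_gap: 10.8
```

```bash
python3 look.py scene 170 120 200 130 4 s8
```

```text
8.2667 [ 528.9 -162.6  135.7] [-1.8 -5.8  0.8] 10.5
```

View pics/s8.png

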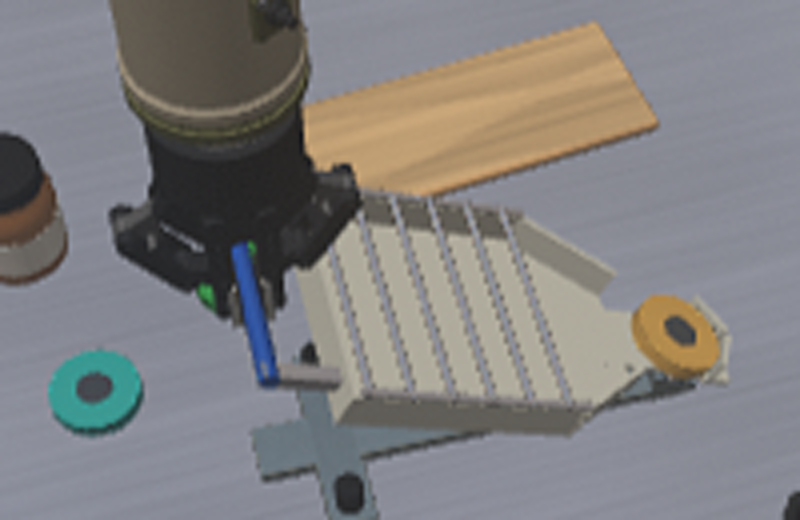

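>>> {"method": "drive_tool", "body": {"moves": [0,0,0,0,0,0,0,0,0,0,0,0,0,0,0,0,0,0,0,0,0,0,0,0,0,0,0,0,0,0,0,0,0,0,0,0]}}

```text
time: 8.77
tool_pos: [528.9, -162.6, 135.6]
tcp_rot: [-77.1, 89.9, -79.7]
ft_force: [-2.6, -5.4, -1.0]
finger_gap: 10.7
```

```bash
cat > brass.py <<'E'
from h import *
def brass(d,box):
    hsv=cv2.cvtColor(d["image"],cv2.COLOR_RGB2HSV); x0,y0,x1,y1=box
    m=np.zeros(hsv.shape[:2],np.uint8); q=(hsv[...,0]>14)&(hsv[...,0]<26)&(hsv[...,1]>110); m[y0:y1,x0:x1]=q[y0:y1,x0:x1]
    k,l,st,c=cv2.connectedComponentsWithStats(m); i=1+np.argmax(st[1:,4]); cn,_=cv2.findContours((l==i).astype(np.uint8),cv2.RETR_EXTERNAL,cv2.CHAIN_APPROX_NONE)
    return st[i],cv2.fitEllipse(cn[0]),c[i],cn[0][:,0]
E
python3 look.py scene 170 120 200 130 4 s9; python3 - <<'E'
from brass import *
for n in("s8","s9"):
    d=dict(np.load(n+".npz")); print(brass(d,(290,150,380,240))[:3])
t=.48
print(proj(d,[539.6,95.7+14*np.sin(t)+0*6,30+14*np.cos(t)]))
E
```

```text
8.8167 [ 528.9 -162.6  135.6] [-1.6 -5.1 -0.1] 11.0
(array([328, 194,  22,  20, 274], dtype=int32), ((338.2064208984375, 203.59432983398438), (16.521717071533203, 22.581825256347656), 127.98411560058594), array([337.98175182, 203.82846715]))
(array([328, 194,  22,  20, 275], dtype=int32), ((338.2064208984375, 203.59432983398438), (16.521717071533203, 22.581825256347656), 127.98411560058594), array([337.99272727, 203.83636364]))
[338.0018394  203.70350038]
```

The weight is home: its centroid is (338.0,203.8) and the predicted catch point is (338.0,203.7). Lowering back along the arc.

>>> {"method": "drive_tool", "body": {"moves": [0.8,-0.45,0,0,0,0,0.8,-0.45,0,0,0,0,0.85,-0.4,0,0,0,0,0.85,-0.4,0,0,0,0,0.85,-0.35,0,0,0,0,0.9,-0.35,0,0,0,0,0.9,-0.3,0,0,0,0,0.9,-0.25,0,0,0,0,0.9,-0.25,0,0,0,0,0.9,-0.2,0,0,0,0,0.9,-0.2,0,0,0,0,0.9,-0.15,0,0,0,0,0.9,-0.15,0,0,0,0,0.9,-0.1,0,0,0,0,0,0,0,0,0,0,0,0,0,0,0,0]}}

```text
time: 10.15
tool_pos: [527.1, -202.0, 11.5]
tcp_rot: [-93.5, 90.0, -96.2]
ft_force: [-0.9, -6.0, -0.5]
finger_gap: 11.2
```

>>> {"method": "drive_tool", "body": {"moves": [0.4,0,0,0,0,0,0.4,0,0,0,0,0,0.3,0,0,0,0,0,0,0,0,0,0,0,0,0,0,0,0,0]}}

```text
time: 10.57
tool_pos: [527.1, -202.9, 1.0]
tcp_rot: [-81.1, 89.9, -83.7]
ft_force: [-1.5, -9.6, -1.4]
finger_gap: 10.8
```

>>> {"method": "drive_tool", "body": {"moves": [0,0,0,0,0,0,0,0,0,0,0,0,0,0,0,0,0,0,0,0,0,0,0,0], "hand": 4.0}}

```text
time: 10.9
tool_pos: [527.2, -201.0, 1.2]
tcp_rot: [90.1, 90.0, 87.5]
ft_force: [-0.3, 0.5, 0.8]
finger_gap: 39.9
```

```bash
python3 look.py scene 170 120 200 130 4 s10; python3 - <<'E'
from brass import *
d=dict(np.load("s10.npz")); print(brass(d,(290,150,380,240))[:3]); print(proj(d,[539.6,95.7,44]))
E
```

```text
10.95 [ 527.2 -201.1    1.3] [-0.3  0.4 -0.1] 39.7
(array([325, 194,  23,  21, 309], dtype=int32), ((336.10064697265625, 203.67152404785156), (19.500015258789062, 22.491518020629883), 95.35652160644531), array([336.06472492, 203.85436893]))
[335.72932653 203.95629742]
```

View pics/s10.png

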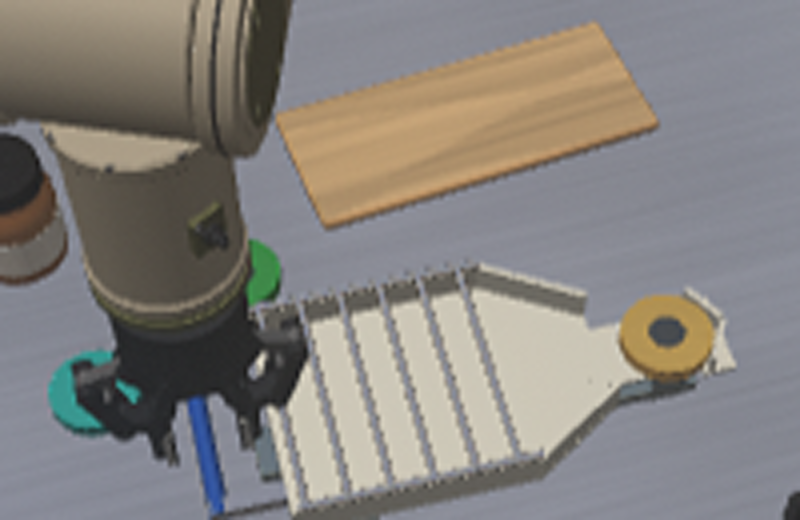

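>>> {"method": "drive_tool", "body": {"moves": [-1.0,-0.1,0,0,0,0,-2.5,0,0,0,0,0,-3.0,0,0,0,0,0,-3.0,0,0,0,0,0,-1.5,0,0,0,0,0,0,0,0,0,0,0,0,0,0,0,0,0]}}

```text
time: 11.53
tool_pos: [528.2, -203.0, 113.5]
tcp_rot: [-21.8, 89.8, -24.4]
ft_force: [0.6, -0.6, -1.1]
finger_gap: 40.1
```

```bash
python3 -c "
from plan import *
plan([539.5,95.5,100],-2.6,15)"
```

```text
t 11.5333 p [ 528.2 -203.   113.5] ang 87.37 da -89.97 q [ -26.2    5.4   97.     0.    77.4 -113.6] x-axis [ 0.0032 -0.0015 -1.    ] F [ 0.6 -0.6 -1.1] gap 40.1
[0.09, 1.99, -0.02, np.float64(6.0), 0, 0, 0.09, 1.98, -0.22, np.float64(6.0), 0, 0, 0.09, 1.94, -0.43, np.float64(6.0), 0, 0, 0.09, 1.89, -0.63, np.float64(6.0), 0, 0, 0.09, 1.81, -0.82, np.float64(6.0), 0, 0, 0.09, 1.72, -1.01, np.float64(6.0), 0, 0, 0.09, 1.6, -1.18, np.float64(6.0), 0, 0, 0.09, 1.47, -1.34, np.float64(6.0), 0, 0, 0.09, 1.32, -1.49, np.float64(6.0), 0, 0, 0.09, 1.16, -1.62, np.float64(6.0), 0, 0, 0.09, 0.98, -1.73, np.float64(6.0), 0, 0, 0.09, 0.8, -1.83, np.float64(6.0), 0, 0, 0.09, 0.6, -1.9, np.float64(6.0), 0, 0, 0.09, 0.4, -1.95, np.float64(6.0), 0, 0, 0.09, 0.19, -1.98, np.float64(6.0), 0, 0]
```

>>> {"method": "drive_tool", "body": {"moves": [0,2.0,0,6,0,0,0,2.0,-0.2,6,0,0,0,1.9,-0.4,6,0,0,0,1.9,-0.6,6,0,0,0,1.8,-0.8,6,0,0,0,1.7,-1.0,6,0,0,0,1.6,-1.2,6,0,0,0,1.5,-1.3,6,0,0,0,1.3,-1.5,6,0,0,0,1.2,-1.6,6,0,0,0,1.0,-1.7,6,0,0,0,0.8,-1.8,6,0,0,0,0.6,-1.9,6,0,0,0,0.4,-1.9,6,0,0,0,0.2,-2.0,6,0,0,0,0,0,0,0,0,0,0,0,0,0,0,0,0,0,0,0,0], "hand": 7.4}}

```text
time: 13.03
tool_pos: [539.9, 94.1, 110.3]
tcp_rot: [-73.0, 89.9, -165.4]
ft_force: [0.0, -0.1, 0.2]
finger_gap: 74.0
```

```bash
python3 -c "
from plan import *
plan([539.5,95.5,0],-2.6,1)
d=dict(np.load('top0.npz')); print('pitchers',ray(d,183,138,110),ray(d,234,128,100))
"; python3 look.py scene 280 130 150 120 5 s11; python3 look.py top 150 150 150 120 5 t11; python3 - <<'E'
from brass import *
d=dict(np.load("s11.npz")); print(brass(d,(290,150,380,240))[:3]); print(proj(d,[539.6,95.7,44]))
E
```

```text
t 13.0333 p [539.9  94.1 110.3] ang -2.47 da -0.13 q [ 4.5  3.2 99.7 -0.  77.2  7. ] x-axis [-2.e-03 -5.e-04 -1.e+00] F [ 0.  -0.1  0.2] gap 74.0
[11.03, -0.05, -0.14, np.float64(0.13), 0, 0]
pitchers [736.69296173 119.96722416 110.        ] [753.73931092   6.54443507 100.        ]
13.0833 [540.2  93.8 110.6] [ 0.8 -0.3  0.4] 73.6
13.1333 [540.4  93.7 110.8] [ 0.2 -0.5  0.6] 74.2
(array([325, 194,  23,  21, 312], dtype=int32), ((336.10662841796875, 203.6951141357422), (19.54912757873535, 22.478544235229492), 95.8270263671875), array([336.07692308, 203.91987179]))
[335.72932653 203.95629742]
```

View pics/s11.png

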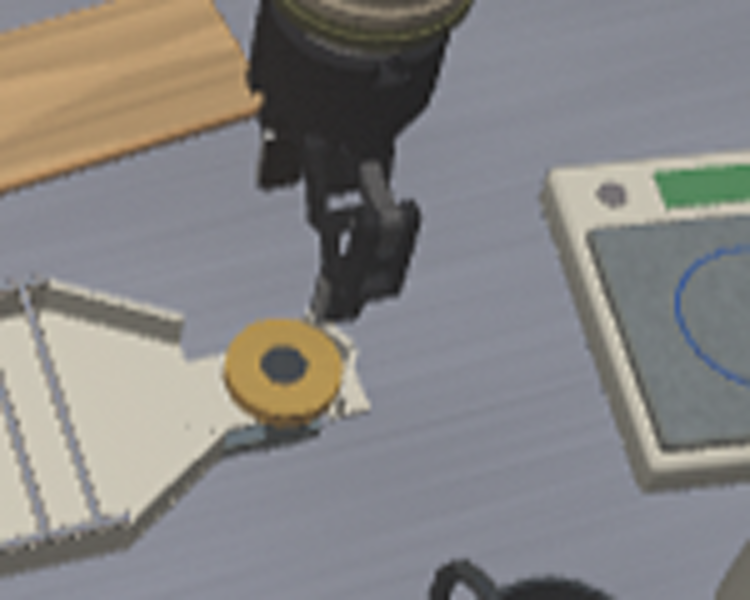

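View pics/t11.png

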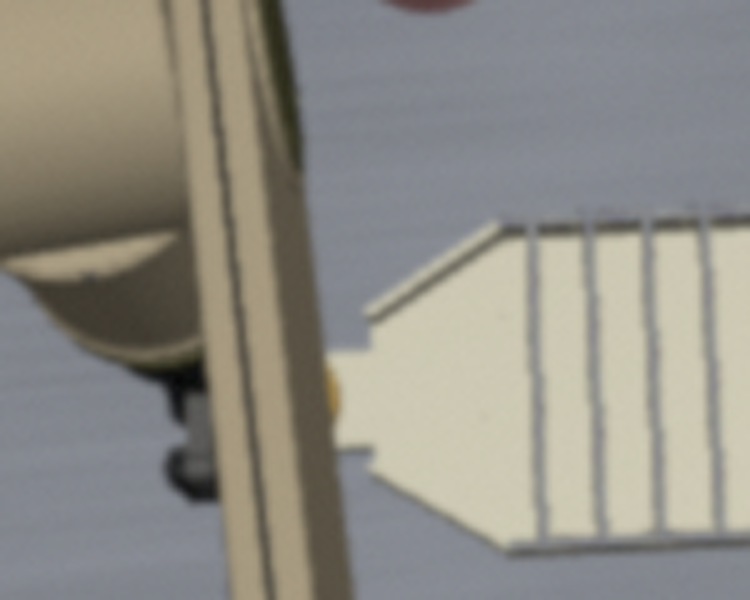

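```bash
python3 - <<'E'
from h import *
d=dict(np.load("s11.npz")); C=cloud(d); I=d["image"].astype(int)
m=(I.max(-1)-I.min(-1)<35)&(I.max(-1)<110)
for z in(110,130,140,150): print(z,proj(d,[540.4+44,93.7,z]).round(1),proj(d,[540.4-44,93.7,z]).round(1))
for u in range(332,365,2):
    v=[v for v in range(150,200) if m[v,u] and C[v,u,2]>70]
    if v: print(u,max(v),C[max(v),u].round(0))
E
```

```text
110 [345.4 203.7] [332.  175.4]
130 [346.6 198.9] [333.  170.4]
140 [347.3 196.4] [333.5 167.8]
150 [347.9 193.9] [334.  165.1]
332 167 [503.  85. 154.]
334 167 [503.  91. 151.]
336 167 [503.  96. 150.]
338 166 [503. 101. 151.]
340 165 [503. 106. 154.]
342 191 [577.  81. 157.]
344 194 [583.  85. 151.]
346 194 [590.  85. 160.]
348 194 [590.  90. 159.]
350 193 [590.  95. 161.]
352 191 [590.  98. 167.]
354 189 [607.  91. 199.]
356 189 [608.  95. 200.]
358 189 [608.  99. 199.]
360 187 [610. 102. 206.]
362 180 [608. 103. 228.]
364 152 [570. 115. 272.]
```

Measured at gap 74: tips at z≈151 with reported z=110.7. Together with the swing-back model, that puts the tips at about reported + 35 mm when the gap is 60. I want the tips at a true z of about 42, above the disc's underside at 38, so reported z should be about 7.

>>> {"method": "drive_tool", "body": {"moves": [2.0,0,-0.15,0,0,0,2.5,0,0,0,0,0,2.5,0,0,0,0,0,1.5,0,0,0,0,0,0,0,0,0,0,0,0,0,0,0,0,0,0,0,0,0,0,0]}}

```text
time: 13.72
tool_pos: [541.8, 95.5, 27.7]
tcp_rot: [94.6, 89.9, 2.0]
ft_force: [-0.9, 0.7, 1.0]
finger_gap: 74.1
```

```bash
python3 -c "
from plan import *
plan([539.7,95.7,7],-2.6,1)
"; python3 look.py scene 280 130 150 120 5 s12; python3 - <<'E'
from h import *
d=dict(np.load("s12.npz")); C=cloud(d); I=d["image"].astype(int)
m=(I.max(-1)-I.min(-1)<35)&(I.max(-1)<110)
for u in range(320,365,2):
    v=[v for v in range(150,235) if m[v,u] and C[v,u,2]>30 and C[v,u,0]>480]
    if v: print(u,max(v),C[max(v),u].round(0))
E
```

```text
t 13.7167 p [541.8  95.5  27.7] ang -2.66 da 0.06 q [  4.7   8.7 103.   -0.   68.1   7.3] x-axis [ 1.5e-03  1.0e-04 -1.0e+00] F [-0.9  0.7  1. ] gap 74.1
[2.07, -0.21, -0.01, np.float64(-0.06), 0, 0]
13.7667 [542.2  95.7  28.1] [-0.4 -0.7  0.4] 73.9
320 223 [582.  37.  45.]
322 222 [579.  44.  41.]
324 220 [575.  51.  42.]
326 216 [560.  63.  33.]
328 187 [501.  86.  70.]
330 215 [563.  72.  36.]
332 203 [538.  85.  51.]
334 205 [543.  89.  48.]
336 215 [570.  85.  41.]
338 215 [569.  91.  37.]
340 214 [585.  86.  69.]
342 214 [592.  87.  79.]
344 214 [591.  93.  75.]
346 213 [593.  97.  80.]
348 213 [570. 119.  36.]
350 210 [610.  93. 121.]
352 209 [609.  99. 120.]
354 209 [610. 103. 121.]
356 203 [610. 104. 145.]
358 177 [570. 118. 187.]
360 173 [567. 122. 195.]
362 166 [566. 123. 218.]
364 162 [579. 116. 249.]
```

View pics/s12.png

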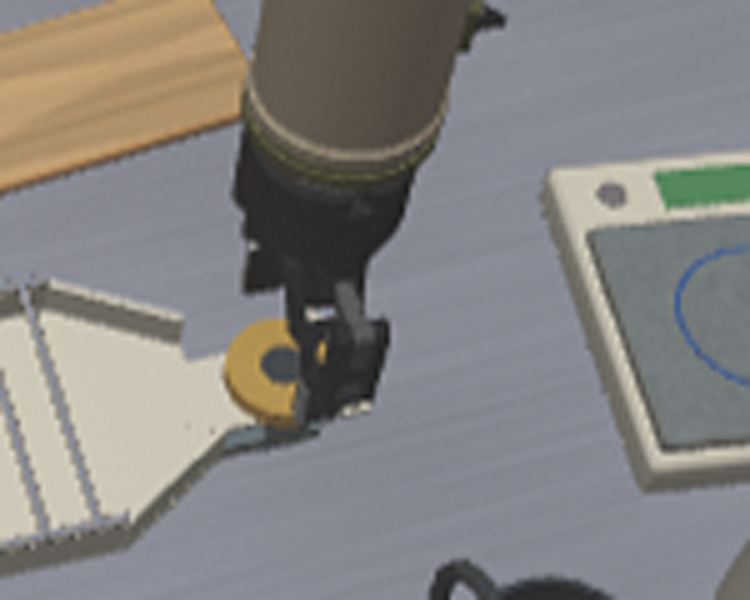

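>>> {"method": "drive_tool", "body": {"moves": [1.0,-0.2,0,0,0,0,0.7,0,0,0,0,0,0.4,0,0,0,0,0,0,0,0,0,0,0,0,0,0,0,0,0,0,0,0,0,0,0]}}

```text
time: 14.27
tool_pos: [538.9, 96.2, 5.4]
tcp_rot: [-74.8, 90.0, -167.5]
ft_force: [-0.1, 0.5, -0.1]
finger_gap: 74.0
```

```bash
python3 -c "
from plan import *
plan([539.7,95.7,7],-2.6,1)
"; python3 look.py scene 300 170 80 60 9 s13; python3 - <<'E'
from h import *
d=dict(np.load("s13.npz")); C=cloud(d); I=d["image"].astype(int)
for u in range(334,350,1):
    print(u,[f"{v}:{C[v,u,0]:.0f},{C[v,u,1]:.0f},{C[v,u,2]:.0f}" for v in range(212,224)])
E
```

```text
t 14.2667 p [538.9  96.2   5.4] ang -2.63 da 0.03 q [  4.8  10.2 104.   -0.   65.8   7.4] x-axis [-0. -0. -1.] F [-0.1  0.5 -0.1] gap 74.0
[-0.16, 0.08, 0.04, np.float64(-0.03), 0, 0]
14.3167 [539.1  96.2   5.6] [0.2 0.2 0.4] 74.2
334 ['212:566,80,52', '213:566,80,47', '214:568,80,46', '215:558,87,23', '216:558,87,18', '217:558,88,12', '218:559,88,8', '219:557,90,1', '220:559,89,-1', '221:560,89,-4', '222:565,87,-2', '223:569,85,2']
335 ['212:566,82,51', '213:566,83,46', '214:567,83,42', '215:567,84,38', '216:559,90,18', '217:557,92,9', '218:558,91,7', '219:559,92,2', '220:560,92,-1', '221:564,90,1', '222:567,89,2', '223:568,89,-2']
336 ['212:565,86,48', '213:568,85,48', '214:568,85,44', '215:569,86,40', '216:560,92,19', '217:559,93,11', '218:559,94,6', '219:558,95,-0', '220:561,94,-0', '221:564,93,-1', '222:567,92,1', '223:571,90,2']
337 ['212:566,88,49', '213:575,83,60', '214:575,84,55', '215:578,83,55', '216:578,84,49', '217:578,84,46', '218:559,97,5', '219:559,98,-1', '220:563,96,2', '221:564,96,-1', '222:568,94,-0', '223:570,93,-0']
338 ['212:579,83,70', '213:580,83,67', '214:58
[... 1795 characters left out ...]
70,118,2', '221:572,118,1', '222:574,117,-0', '223:578,115,1']
347 ['212:601,93,99', '213:604,91,100', '214:605,92,97', '215:606,92,93', '216:558,127,-0', '217:561,125,1', '218:565,123,2', '219:567,122,1', '220:570,121,2', '221:572,121,-1', '222:577,118,4', '223:576,120,-4']
348 ['212:602,95,100', '213:604,94,98', '214:607,93,98', '215:608,93,95', '216:559,128,1', '217:563,127,2', '218:565,126,1', '219:567,126,-1', '220:571,124,1', '221:574,123,1', '222:575,123,-2', '223:581,119,4']
349 ['212:602,98,97', '213:605,97,98', '214:607,96,97', '215:607,97,92', '216:560,131,1', '217:561,131,-2', '218:565,129,0', '219:568,128,-0', '220:572,126,3', '221:574,126,-0', '222:578,124,2', '223:578,124,-2']
```

View pics/s13.png

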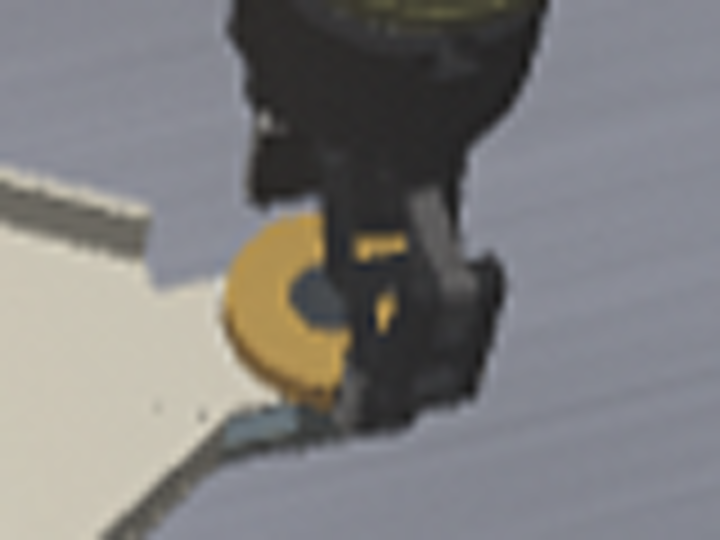

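>>> {"method": "drive_tool", "body": {"moves": [-0.1,0.05,0,0,0,0,0,0,0,0,0,0,0,0,0,0,0,0,0,0,0,0,0,0,0,0,0,0,0,0], "hand": 5.4, "grip_force": 40}}

```text
time: 14.73
tool_pos: [540.7, 96.1, 7.6]
tcp_rot: [92.8, 89.9, 0.2]
ft_force: [0.9, -0.7, 5.1]
finger_gap: 57.9
```

```bash
python3 look.py scene 300 170 80 60 9 s14
```

```text
14.7833 [540.7  96.1   7.6] [ 1.4 -1.5  5.1] 58.2
```

View pics/s14.png

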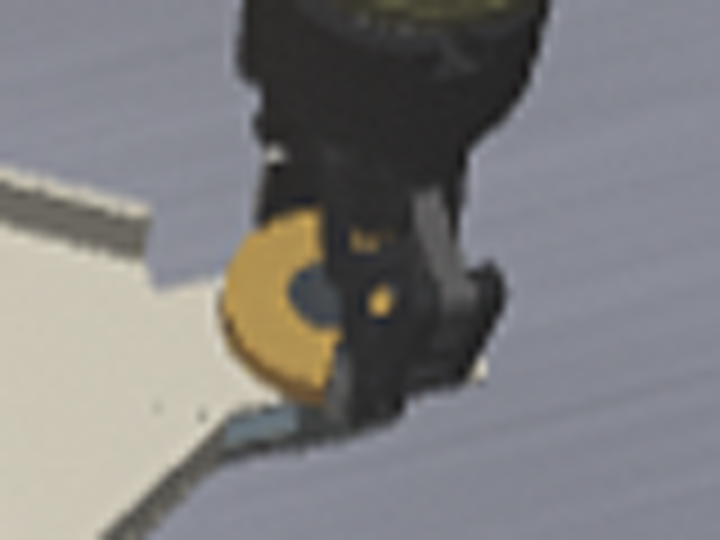

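The disc is gripped: the gap reads 58, with the same −1.5 bias as on the 12 mm bar. Lifting.

>>> {"method": "drive_tool", "body": {"moves": [-0.5,0,0,0,0,0,-1.0,0,0,0,0,0,-1.5,0,0,0,0,0,-2.0,0,0,0,0,0,-2.0,0,0,0,0,0,-1.0,0,0,0,0,0,0,0,0,0,0,0,0,0,0,0,0,0]}}

```text
time: 15.45
tool_pos: [539.3, 96.2, 86.2]
tcp_rot: [130.2, 90.0, 37.6]
ft_force: [-0.3, 1.0, -3.7]
finger_gap: 57.8
```

```bash
python3 look.py scene 300 140 100 80 7 s15;  python3 - <<'E'
from plan import *
d=dict(np.load("s15.npz")); C=cloud(d); hsv=cv2.cvtColor(d["image"],cv2.COLOR_RGB2HSV)
plan([580.7,348.5,86],-2.6,14)
m=(hsv[...,0]>14)&(hsv[...,0]<26)&(hsv[...,1]>110); m[:, :300]=0; m[:,400:]=0; m[:140]=0;m[230:]=0
v,u=np.where(m); P=C[m]; k=(P[:,2]>100); 
P=P[k]; print(len(P),P.min(0),P.max(0),np.median(P,0))
# plane fit on top pixels
A=np.c_[P[:,:2]-P[:,:2].mean(0),np.ones(len(P))]; 
w=np.ones(len(P),bool)
for _ in range(4):
    c,*_=np.linalg.lstsq(A[w],P[w,2],rcond=None); r=P[:,2]-A@c; w=np.abs(r)<3
print("plane",c,w.sum())
E
```

```text
15.5 [538.4  96.1  85.1] [ 0.3  0.1 -3. ] 58.3
t 15.5 p [538.4  96.1  85.1] ang -2.64 da 0.04 q [  4.7   4.5 101.1   0.   74.5   7.4] x-axis [-1.7e-03 -1.0e-04 -1.0e+00] F [ 0.3  0.1 -3. ] gap 58.3
[-0.01, 0.22, -1.82, np.float64(-0.0), 0, 0, -0.01, 0.22, -1.81, np.float64(-0.0), 0, 0, -0.01, 0.22, -1.81, np.float64(-0.0), 0, 0, -0.01, 0.22, -1.81, np.float64(-0.0), 0, 0, -0.01, 0.22, -1.81, np.float64(-0.0), 0, 0, -0.01, 0.22, -1.81, np.float64(-0.0), 0, 0, -0.01, 0.22, -1.81, np.float64(-0.0), 0, 0, -0.01, 0.22, -1.81, np.float64(-0.0), 0, 0, -0.01, 0.22, -1.81, np.float64(-0.0), 0, 0, -0.01, 0.22, -1.81, np.float64(-0.0), 0, 0, -0.01, 0.22, -1.81, np.float64(-0.0), 0, 0, -0.01, 0.22, -1.81, np.float64(-0.0), 0, 0, -0.01, 0.22, -1.81, np.float64(-0.0), 0, 0, -0.01, 0.22, -1.81, np.float64(-0.0), 0, 0]
201 [ 507.74350407 -223.19848542  120.80722901] [1054.67834643  115.79648754  913.79520819] [537.50516458  81.04244331 128.53493507]
plane [ 5.81269686e-02 -4.75912829e-02  1.28880083e+02] 163
```

View pics/s15.png

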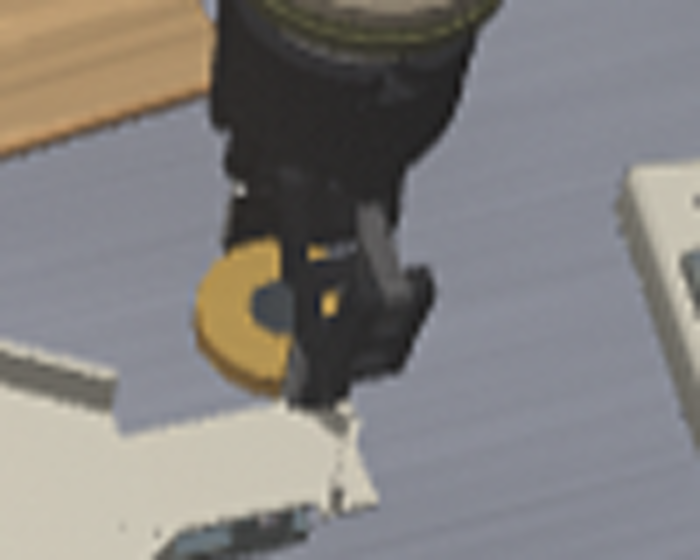

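>>> {"method": "drive_tool", "body": {"moves": [0,0.1,-0.7,0,0,0,0,0.2,-1.4,0,0,0,0,0.2,-1.8,0,0,0,0,0.2,-1.9,0,0,0,0,0.2,-1.9,0,0,0,0,0.3,-1.9,0,0,0,0,0.2,-1.9,0,0,0,0,0.2,-1.9,0,0,0,0,0.2,-1.9,0,0,0,0,0.3,-1.9,0,0,0,0,0.2,-1.9,0,0,0,0,0.2,-1.8,0,0,0,0,0.2,-1.8,0,0,0,0,0.2,-1.4,0,0,0,0,0.1,-0.8,0,0,0,0,0,-0.4,0,0,0,0,0,0,0,0,0,0,0,0,0,0,0,0,0,0,0,0,0,0,0,0,0,0,0]}}

```text
time: 17.17
tool_pos: [581.0, 346.6, 86.4]
tcp_rot: [-27.9, 90.0, -120.6]
ft_force: [-0.6, 0.1, -2.5]
finger_gap: 58.0
```

```bash
python3 look.py scene 370 120 110 90 7 s16; python3 look.py top 40 150 130 110 6 t16;  python3 - <<'E'
from plan import *
d=dict(np.load("s16.npz")); C=cloud(d); hsv=cv2.cvtColor(d["image"],cv2.COLOR_RGB2HSV)
plan([580.7,348.5,14],-2.6,1)
m=(hsv[...,0]>14)&(hsv[...,0]<26)&(hsv[...,1]>110); m[:, :380]=0; m[:,480:]=0; m[:120]=0;m[230:]=0
P=C[m]; P=P[(P[:,2]>60)&(P[:,2]<160)]; print(len(P),P.min(0),P.max(0),np.median(P,0))
E
```

```text
17.2167 [581.1 346.7  86.5] [-0.2 -0.3 -3.6] 57.7
17.2667 [581.1 346.8  86.6] [ 0.7 -0.7 -2. ] 58.0
t 17.2667 p [581.1 346.8  86.6] ang -2.69 da 0.09 q [26.5 23.5 78.8 -0.  77.8 29.2] x-axis [ 1.e-04 -0.e+00 -1.e+00] F [ 0.7 -0.7 -2. ] gap 58.0
[7.26, -0.05, -0.17, np.float64(-0.09), 0, 0]
266 [550.26200054 315.37135731 119.31810878] [608.15592458 370.2477327  133.37862545] [576.58188744 334.11835171 128.85690075]
```

View pics/s16.png

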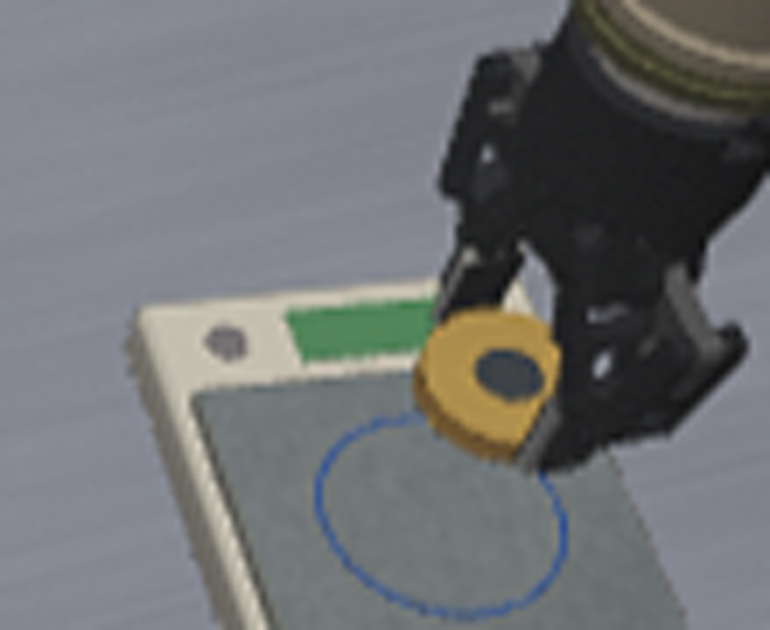

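View pics/t16.png

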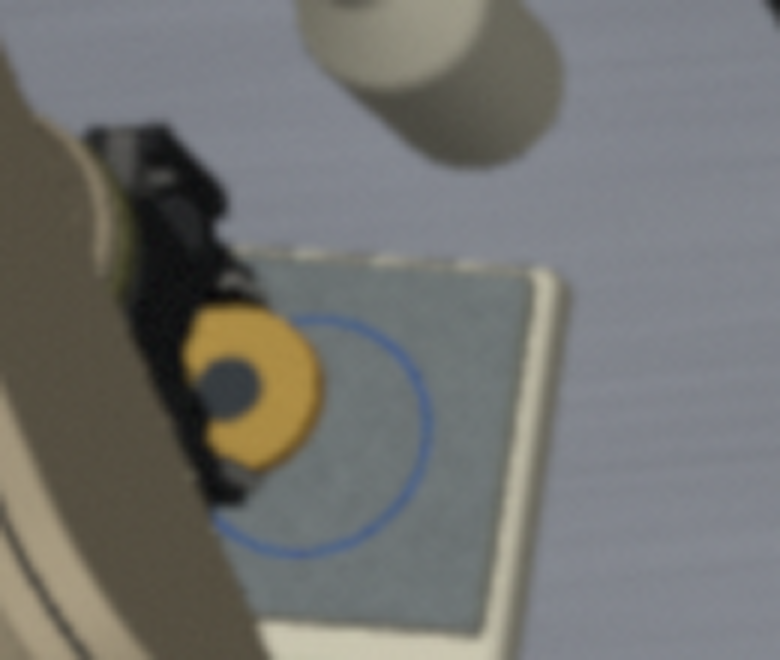

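```bash
python3 - <<'E'
from h import *
t=dict(np.load("t16.npz")); s=dict(np.load("s16.npz")); C=cloud(s)
print(ray(t,40+230/6,150+388/6,128.5),ray(s,370+510/7,120+375/7,128.5))
hsv=cv2.cvtColor(s["image"],cv2.COLOR_RGB2HSV); m=(hsv[...,0]>14)&(hsv[...,0]<26)&(hsv[...,1]>110); m[:, :380]=0; m[:,480:]=0; m[:120]=0;m[230:]=0
P=C[m]; P=P[(P[:,2]>125)&(P[:,2]<133)]
A=np.c_[P[:,:2]-P[:,:2].mean(0),np.ones(len(P))]; w=np.ones(len(P),bool)
for _ in range(5):
    c,*_=np.linalg.lstsq(A[w],P[w,2],rcond=None); w=np.abs(P[:,2]-A@c)<2.5
print(c,w.sum())
# ring in both views at earlier clean images, better mask via distance from plate colour
for n in("scene","top"):
    d=dict(np.load(n+"0.npz")); I=d["image"].astype(int)
    x0,y0,x1,y1={"scene":(405,172,455,215),"top":(62,192,122,250)}[n]
    q=np.zeros(I.shape[:2],bool); q[y0:y1,x0:x1]=((I[...,2]-I[...,0])>30)[y0:y1,x0:x1]
    k,l,st,cc=cv2.connectedComponentsWithStats(q.astype(np.uint8)); i=1+np.argmax(st[1:,4])
    w=np.array([ray(d,u,v,45)[:2] for v,u in np.argwhere(l==i)]).astype(np.float32); print(n,len(w),cv2.fitEllipse(w))
E
```

```text
[579.60805361 343.78435194 128.5       ] [580.8577993  347.59780559 128.5       ]
[-7.98893360e-03 -4.23812077e-03  1.29098760e+02] 219
scene 121 ((580.1945190429688, 350.3332214355469), (89.85295867919922, 89.99130249023438), 29.84718894958496)
top 217 ((581.18115234375, 348.43414306640625), (89.50843811035156, 89.7536392211914), 106.53378295898438)
```

>>> {"method": "drive_tool", "body": {"moves": [1.0,0,-0.3,0,0,0,2.0,0,0,0,0,0,2.0,0,0,0,0,0,1.0,0,0,0,0,0,0.5,0,0,0,0,0,0,0,0,0,0,0,0,0,0,0,0,0,0,0,0,0,0,0]}}

```text
time: 17.93
tool_pos: [582.2, 351.0, 22.9]
tcp_rot: [119.3, 89.9, 26.6]
ft_force: [-0.6, -0.4, -2.7]
finger_gap: 57.8
```

```bash
python3 look.py scene 370 140 110 90 7 s17; python3 -c "
from h import *
d=dict(np.load('s17.npz')); C=cloud(d); s=d
hsv=cv2.cvtColor(s['image'],cv2.COLOR_RGB2HSV); m=(hsv[...,0]>14)&(hsv[...,0]<26)&(hsv[...,1]>110); m[:, :380]=0; m[:,480:]=0; m[:140]=0;m[230:]=0
print(np.percentile(C[m][:,2],[10,50,80]))"
```

```text
17.9833 [582.3 351.   23.1] [ 0.6 -0.5 -2.9] 58.1
[62.200341   65.6401448  66.79383706]
```

View pics/s17.png

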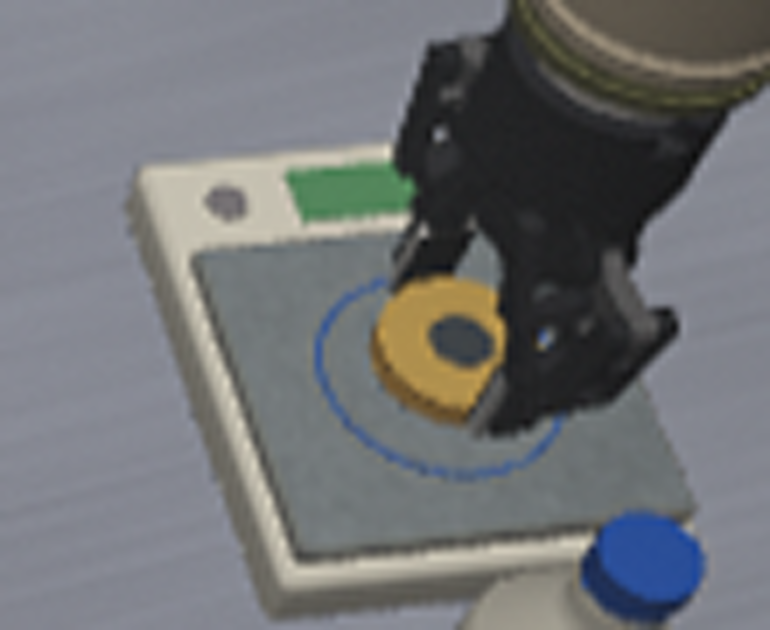

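>>> {"method": "drive_tool", "body": {"moves": [0.2,-0.1,0.1,0,0,0,0.2,0,0,0,0,0,0.2,0,0,0,0,0,0,0,0,0,0,0,0,0,0,0,0,0]}}

```text
time: 18.4
tool_pos: [579.8, 349.3, 15.1]
tcp_rot: [-57.0, 90.0, -149.7]
ft_force: [0.0, -0.2, -2.8]
finger_gap: 58.4
```

>>> {"method": "drive_tool", "body": {"moves": [0.1,0,0,0,0,0,0.1,0,0,0,0,0,0,0,0,0,0,0,0,0,0,0,0,0]}}

```text
time: 18.73
tool_pos: [580.2, 349.6, 14.7]
tcp_rot: [98.8, 90.0, 6.1]
ft_force: [-4.9, -2.5, 5.9]
finger_gap: 57.9
```

Contact: Fz went from −2.8 to +5.9 N at reported z 14.7, where I expected it. Releasing.

>>> {"method": "drive_tool", "body": {"moves": [0,0,0,0,0,0,0,0,0,0,0,0,0,0,0,0,0,0,0,0,0,0,0,0], "hand": 7.4}}

```text
time: 19.07
tool_pos: [580.3, 349.6, 13.5]
tcp_rot: [118.4, 90.0, 25.8]
ft_force: [0.9, 0.6, -0.0]
finger_gap: 73.9
```

>>> {"method": "drive_tool", "body": {"moves": [-0.5,0,0,0,0,0,-1.5,0,0,0,0,0,-2.5,0,0,0,0,0,-3.0,0,0,0,0,0,-3.0,0,0,0,0,0,-3.0,0,0,0,0,0,-2.0,0,0,0,0,0,-1.0,0,0,0,0,0,0,0,0,0,0,0,0,0,0,0,0,0]}}

```text
time: 19.9
tool_pos: [580.2, 349.5, 178.7]
tcp_rot: [118.3, 89.9, 25.6]
ft_force: [-0.5, 0.1, -0.7]
finger_gap: 73.8
```

```bash
python3 look.py scene 0 0 560 420 1 s18; python3 look.py scene 370 140 110 90 7 s19; python3 - <<'E'
from brass import *
d=dict(np.load('s19.npz')); C=cloud(d)
st,el,c,cn=brass(d,(390,150,480,230)); print(st,el)
hsv=cv2.cvtColor(d["image"],cv2.COLOR_RGB2HSV); m=(hsv[...,0]>14)&(hsv[...,0]<26)&(hsv[...,1]>110); m[:, :390]=0; m[:,480:]=0; m[:150]=0;m[230:]=0
P=C[m]; print(np.percentile(P[:,2],[10,50,80]))
w=P[P[:,2]>54]; A=np.c_[w[:,:2]-w[:,:2].mean(0),np.ones(len(w))]; print(np.linalg.lstsq(A,w[:,2],rcond=None)[0], "xy mid",(w.min(0)+w.max(0))/2)
print("silhouette", ray(d,*el[0],52))
E
```

```text
19.95 [579.4 349.2 177. ] [ 0.2  0.5 -0.5] 73.8
20.0 [579.  348.9 176. ] [-0.1 -0.1 -0.2] 73.8
[421 182  25  19 310] ((432.9557800292969, 191.0131072998047), (18.38714599609375, 23.461044311523438), 102.01079559326172)
[54.69434508 57.36280718 58.59367131]
[ 0.6959281  -0.82297007 63.3273995 ] xy mid [802.70059485  78.26796947 483.93510728]
silhouette [578.65476276 349.84821595  52.        ]
```

View pics/s19.png

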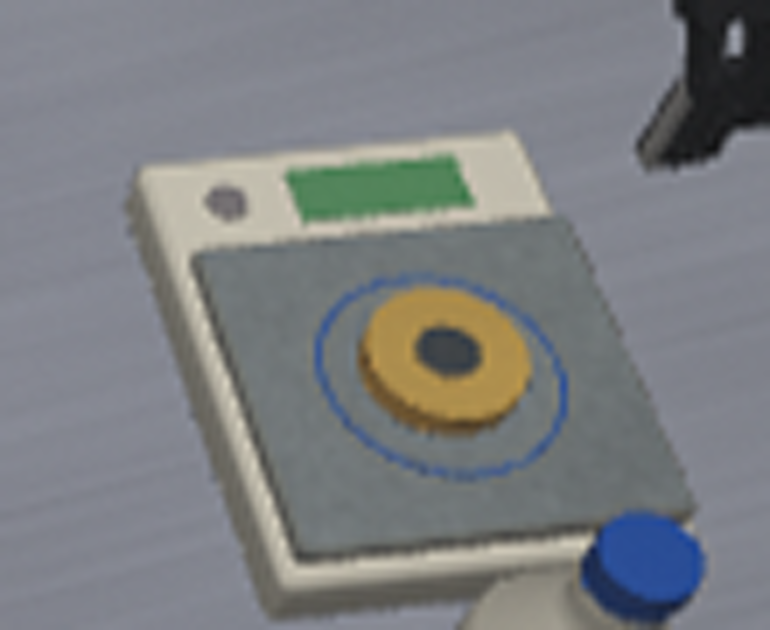

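View pics/s18.png

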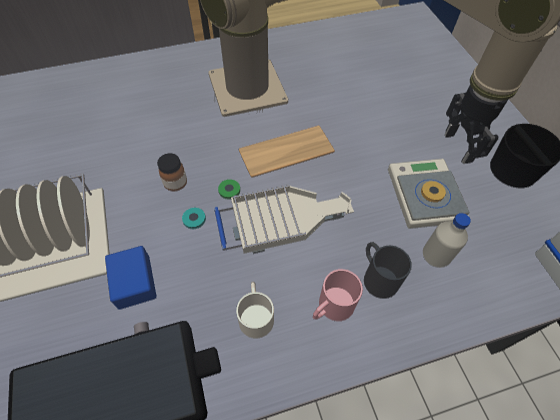

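The weight lies flat on the plate. Its top is at z≈57.4 (57 expected) and its centre at about (579,350), with the ring centre at (581,349). Nothing else has moved in the picture and the arm is clear, so I'm handing in.

```bash
python3 -c "
from bench import r
print(r.hand_in())"
```

```text
the job is handed in; nothing more can be done
None
```

I lifted the tray by its blue handle to about 0.48 rad and the weight slid home into the corner. I let the tray back down, picked the weight out of the corner and set it on the scale's plate, then handed the job in at about 20 s of the 58 s allowed.

**Last checks:**
- **Weight:** it lies flat, with its top at z ≈ 57.4 mm where 57 is right for a 12 mm disc on the 45 mm plate. Its centre is about 2 mm from the ring centre.
- **Scene:** the tray is down and the gripper is open, well clear above. In the last picture the other things look where they stood; I judged that by eye only.
- **Forces:** wrist readings at the end of each move stayed around 10 N or less. Contact on the plate was about 9 N.

**What failed or disagreed:**
- **First grasp:** the first closing on the handle missed. The depth camera showed the real fingertips about 30 mm higher than the reported TCP, so I corrected for that in every later move.
- **Gap reading:** the finger gap read about 1.5 to 2 mm under the true size on both the bar and the weight.
- **Final level check:** a last plane fit of the weight's tilt was spoiled by stray depth points. Flatness therefore rests on the top height, the picture, and a level fit (under 1°) just before I set it down.

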